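# Find the socket that fits the grinder's spindle nut

### The arm

A 7-joint arm with a two-finger parallel gripper is mounted at the origin on the work surface. World frame = base frame: x ahead of the robot, y to its left, z up, the work surface at z = 0. Lengths are in mm, angles in rad, forces in N, time in s.
With the tool pointing down it reaches from about 425 to 875 mm from the base axis. Payload 8.4 kg.
Tool frame: the origin (TCP) lies at the very end of the fingers, on their centre line; the grasp point (between the pads) lies 19 mm behind it (bot.tcp_to_grasp is the z of the grasp point in the tool frame, in mm); z points along the fingers, y is the direction in which the jaws open and shut (so a half turn about z gives the same grasp; the last joint's range is limited). The gripper opens to 85 mm and grips with 20 to 120 N. Pads are 22 mm wide; open, the fingers measure 114 mm over their backs; the gripper's body (76 mm by 85 mm) begins 54 mm behind the grasp point. The pads swing forward as they close: fully open they stand 13 mm farther back than shut.
Start: joints at [-1.246, 0.333, 0.04, 1.465, -0.013, 1.343, -0.059], TCP at [267.295, 592.467, 231.308] pointing down, gripper open.
Joint ranges: [-2.58, 2.58], [-0.38, 2.09], [-1.3, 1.39], [0.25, 2.4], [-1.5, 4.64], [0.08, 2.09], [-2.65, 2.65]. Speed limits (rad/s): [2.22, 2.22, 2.79, 2.79, 3.14, 3.14, 3.14].

### API

Orientations are given as a rotation vector (axis times angle).
In Python, from bench import bot gives the robot as it stands.
- The arm moves only by the tool carry_out, never from a script. Its argument "motion" is a list of rows, each an object with "linear": the shift along the tool's x, y, z in mm, a list of three; "angular": the turn, a rotation vector about the tool's x, y, z in degrees, a list of three; "jaw": the finger opening in mm, from 0 to 85.4. A call has 1 to 20 rows; each row is the pose to reach, as a shift and turn from the pose measured when the call began, along the tool's axes at that moment; what a row does not reach only later rows make up. A row lasts 1/10 s, in which the tool goes at most 50 mm and 8.59 degrees, less where a joint would pass 70% of its speed; a pose out of reach is approached as far as the arm can. A call with a gripper value outside its range is refused whole. The fingers move at their own pace and stop on an object; "newtons" is the grip in N (left out, the last holds). Time passes only in rows, so rows that repeat a pose let the fingers close. It gives the time, the measured TCP pose, the force and the opening at its end, in the units of the state.
- bot.sense(): the state, without advancing time (a new reading comes with each control period).
- bot.camera(name): name is "scene" or "top" or "wrist"; returns a dict with "image" (400x640x3 uint8, blue, green, red), "intrinsics" (3x3 intrinsics, pixels), "view" (4x4, takes a point from world to camera coordinates). Camera axes: x right, y up, looking along -z (the intrinsics and any distortion apply to the point x, -y, -z); pixel columns grow to the right and rows downward; lengths in mm; the calibration is good to about 2 mm. The wrist camera is an equidistant fisheye: a pixel r from the principal point sees the ray r / f radians off the axis. A picture is of the moment at which its call begins. There is no depth.
- bot.job_done(): hands the job in, once; it reports no verdict.
Trained networks look in a picture, given as the dict that the camera call returned (one of the last four; its "shot" number tells which), for a name from the list of things; names that differ only in an ending like _2 or _b are one class to them, and where a whole thing is asked for, a point or a joint stands for the part that bears it (a point fixed in the world has none). Each returns a list of dicts, best first, with "p" (0 to 1); they miss things now and then, are a little off and sometimes report something else, mostly with a low value. They report only what shows in the picture. A call takes as long as a camera call. They do not tell look-alikes from the thing itself.
- bot.boxes_of(picture, label): "position" ([column, row] in pixels, amid what is visible of it).
- bot.outline_of(picture, label): "mask" (400x640 bool, what is visible of it) and "position" ([column, row] in pixels, amid what is visible of it).
- bot.spot_point(picture, label): "position" ([column, row] in pixels: a listed point, or the origin of a listed thing).
The state is a dict: "t": time; "q": joint angles; "joint_vel": joint speeds; "joint_efforts": joint torques, N m; "tcp_pos": TCP position; "ee_rot": TCP orientation; "wrist_force": force on the tool from outside, world axes, zero at the start; "moment": the same for the moment, N m; "grip_width": finger opening in mm.
Only numpy, scipy, OpenCV 4.12 (cv2) and the standard library are available. Lean on these libraries where they do the work, as an engineer would, in place of code of your own. Each camera call takes 0.05 s, during which the arm holds its last target.

### The job

The worn disc has to come off the jar-rim grinder: find, by trying them on the spindle nut, which of the three look-alike sockets in the tool tray fits, and finish with that one pushed fully home over the nut, upright and still held in the gripper, ready to turn. Stand any socket that does not fit back upright in the tray, and leave everything else where it is.

Things in the scene. Friction and masses are not known exactly. Their poses are not given: they have to be found in the camera images.
- nut_seat (a point): Centre of the flat top of the flange washer (38 mm across) under the spindle nut, mid-disc, 117 mm above the table; z up. A fitting socket drops until its mouth rests here. The steel hex nut stands on it: 19 mm across flats, 14 mm tall, top corners chamfered, flats square to this point's x axis and every 60 deg. A round stud 11 mm thick ends 23 mm above this point.
- nut_top (a point): Centre of the nut's top face, 14 mm above nut_seat, same axes. One socket's bore is 20.2 mm across flats and fits; the others (17 and 15 mm) go over the stud but stop here, on top of the nut.
- lap (a joint): Turn of disc (202 mm across, top 112 mm above the table) and nut together about the vertical spindle, rad, counter-clockwise from above; stiff, turns only above about 0.3 N m
- grinder: The jar-rim grinder (fixed): grey housing 280 x 280 mm, 84 mm high; on it a round white splash pan, 250 mm across, rim 134 mm above the table, disc and nut in its middle. A clear water tank stands at its +x +y corner, 165 mm from the middle, up to 210 mm above the table. Origin: on the table under the spindle; control panel on its -x side
- tray: Steel tool tray (fixed), 280 x 124 mm outside, walls 24 mm high and 4 mm thick, floor 4 mm thick. Origin: centre of its underside on the table, x along its length. The sockets stand in a row along x, about 85 mm apart, 14 mm to the +y side of the middle
- socket_a: One of three deep steel sockets, alike outside; only the hidden bores differ, which is which is not known. Stands mouth down in the tray. 70 mm tall, 0.19 kg: round skirt 31 mm across, 42 mm high; on it a hex head 24 mm across flats, 28 mm high, black square hole on top. Hex bore 34 mm deep, open below. Origin: centre of the mouth, z up. Flats of head and bore are square to its x axis and every 60 deg.
- socket_b: One of three deep steel sockets, alike outside; only the hidden bores differ, which is which is not known. Stands mouth down in the tray. 70 mm tall, 0.19 kg: round skirt 31 mm across, 42 mm high; on it a hex head 24 mm across flats, 28 mm high, black square hole on top. Hex bore 34 mm deep, open below. Origin: centre of the mouth, z up. Flats of head and bore are square to its x axis and every 60 deg.
- socket_c: One of three deep steel sockets, alike outside; only the hidden bores differ, which is which is not known. Stands mouth down in the tray. 70 mm tall, 0.19 kg: round skirt 31 mm across, 42 mm high; on it a hex head 24 mm across flats, 28 mm high, black square hole on top. Hex bore 34 mm deep, open below. Origin: centre of the mouth, z up. Flats of head and bore are square to its x axis and every 60 deg.
- jar: empty glass jar, 76 mm in diameter, 112 mm tall, standing on the table; bystander. Origin: centre of its underside
- paint_pot: closed white paint pot with a dark label, 68 mm in diameter, 92 mm tall; bystander. Origin: centre of its underside
- scissors: scissors with yellow handles lying flat, about 180 mm long, 8 mm thick; bystander. Origin: on the table near the pivot, x towards the points
- phone: black phone lying flat, 150 x 73 x 9 mm; bystander. Origin: centre of its underside
- brush: paint brush lying on the table, 190 mm long; bystander. Origin: centre of its underside
- washer: spare flat steel washer, 34 mm in diameter, 5 mm thick, lying in the tray; bystander. Origin: centre of its underside
- bush: short brass bush, 24 mm in diameter, 18 mm tall, standing in the tray; bystander. Origin: centre of its underside
Not all that is in view belongs to the job. What is shaped like the socket_c but orange or purple is not meant. Leave any purple or yellow look-alike of the socket_a alone.

How it is judged:
By the outcome, as a careful person would: the job done as asked, in the order asked, and still so for the second after the job is handed in, while the arm keeps its last pose, push and grip.
It also fails if it takes over 72 s, if anything falls off the work surface, if the arm or the gripper's body presses on something with over 40 N, if the wrist force passes 120 N, or if a joint passes its speed limit or range.

## Working session

There is one attempt and no reset: what is moved stays moved. The work goes in short steps, Python scripts to look and compute and a tool call to move; the robot and the scene stay as the last step left them, time stands still between calls to the robot, and variables do not carry over. Pictures are saved under pics/ and viewed, and the job is handed in when it is done.

Besides the shell and the picture viewer there is one more tool, called as name([rows], argument=value, ...), one row to a line, values as JSON. carry_out: Moves the arm, as the interface text tells. Its arguments: {"type":"object","properties":{"motion":{"type":"array"},"newtons":{"type":"number"}},"required":["motion"]}

```bash
mkdir -p pics; ls
python3 - <<'E'
from bench import bot
import cv2,pickle
s=bot.sense();print(s)
d={}
for n in ["scene","top","wrist"]:
    c=bot.camera(n);d[n]=c;cv2.imwrite(f"pics/{n}0.png",c["image"]);print(n,c["intrinsics"],c["view"],[k for k in c])
    for l in ["socket_a","nut_seat","nut_top","tray","grinder","jar"]:
        print(l,[(r["position"],r["p"]) for r in bot.spot_point(c,l)][:6])
pickle.dump(d,open("d0.pkl","wb"))
print(bot.sense()["t"])
E
```

```text
pics
{'t': 0.0, 'q': array([-1.24618929,  0.33391781,  0.03988183,  1.46629344, -0.0133879 ,
        1.34329535, -0.05851318]), 'joint_vel': array([-0.00064389, -0.00192989,  0.0004911 ,  0.00096118, -0.00210458,
        0.00122122, -0.00056762]), 'joint_efforts': array([-4.33628702e-05, -6.58546400e+01,  1.36528306e+00, -4.05556190e+01,
        1.67408417e-02,  1.26132974e-02, -1.08404549e-05]), 'tcp_pos': array([267.14590669, 592.05466825, 230.40606784]), 'ee_rot': array([-6.60751261e-01, -3.07109275e+00,  2.56499735e-03]), 'wrist_force': array([-0.82549545,  0.09120588,  0.8225755 ]), 'moment': array([ 0.02494988,  0.02825527, -0.05878555]), 'grip_width': 85.49303386106084}
scene [[434.52540123   0.         319.85151258]
 [  0.         434.52540123 197.07414571]
 [  0.           0.           1.        ]] [[-3.87096574e-01  9.21895735e-01  1.62633389e-02  3.11290576e+02]
 [-7.19792549e-01 -3.13164458e-01  6.19537496e-01  3.19571574e+02]
 [ 5.76242075e-01  2.28114612e-01  7.84798570e-01 -1.41583539e+03]
 [ 0.00000000e+00  0.00000000e+00  0.00000000e+00  1.00000000e+00]] ['image', 'i
[... 988 characters left out ...]
 189.7], 0.63)]
tray [([370.0, 202.1], 0.66)]
grinder [([197.1, 192.4], 0.68)]
jar [([317.2, 118.5], 0.71)]
wrist [[309.70691629   0.         319.2576314 ]
 [  0.         309.70691629 198.59814745]
 [  0.           0.           1.        ]] [[ 4.10701652e-01  9.11769791e-01  4.01847336e-05 -6.50458819e+02]
 [-8.65185959e-01  3.89732130e-01 -3.15534663e-01  4.04300057e+01]
 [-2.87710635e-01  1.29555840e-01  9.48914050e-01 -3.81085985e+02]
 [ 0.00000000e+00  0.00000000e+00  0.00000000e+00  1.00000000e+00]] ['image', 'intrinsics', 'view', 'shot']
socket_a [([80.2, 377.2], 0.53)]
nut_seat [([73.4, 337.3], 0.37)]
nut_top []
tray []
grinder [([212.3, 389.0], 0.75)]
jar [([80.3, 375.3], 0.36)]
1.05
```

View pics/scene0.png

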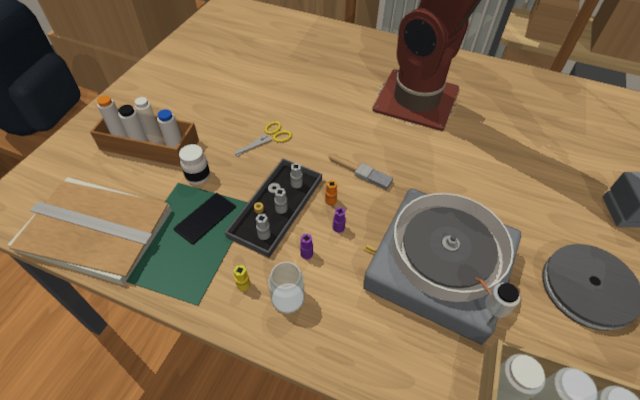

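View pics/top0.png

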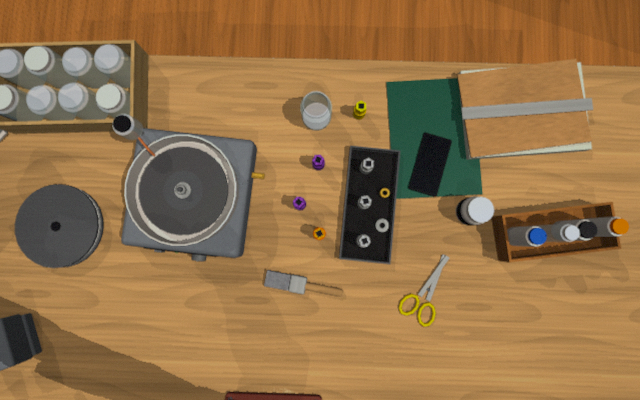

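View pics/wrist0.png

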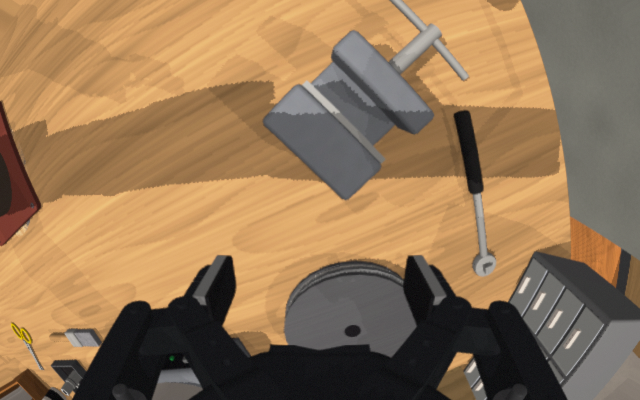

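```bash
cat > h.py <<'E'
import numpy as np, cv2
from scipy.spatial.transform import Rotation as R
from scipy.optimize import least_squares
def ray(c,px,fish=False):
    K=c["intrinsics"];V=c["view"]
    x=(px[0]-K[0,2])/K[0,0];y=(px[1]-K[1,2])/K[1,1]
    if fish:
        r=np.hypot(x,y);s=np.sin(r)/max(r,1e-9);v=np.array([x*s,y*s,np.cos(r)])
    else: v=np.array([x,y,1.])
    v=np.array([v[0],-v[1],-v[2]]);Rm=V[:3,:3];o=-Rm.T@V[:3,3];d=Rm.T@v
    return o,d/np.linalg.norm(d)
def onz(c,px,z,fish=False):
    o,d=ray(c,px,fish);return o+d*(z-o[2])/d[2]
def proj(c,P,fish=False):
    K=c["intrinsics"];V=c["view"];p=V[:3,:3]@np.array(P,float)+V[:3,3];p=np.array([p[0],-p[1],-p[2]])
    if fish:
        n=np.hypot(p[0],p[1]);th=np.arctan2(n,p[2]);u=p[:2]/n*th
    else: u=p[:2]/p[2]
    return np.array([K[0,0]*u[0]+K[0,2],K[1,1]*u[1]+K[1,2]])
def tri(rs):
    A=np.zeros((3,3));b=np.zeros(3)
    for o,d in rs:
        M=np.eye(3)-np.outer(d,d);A+=M;b+=M@o
    return np.linalg.solve(A,b)
def plan(s,pos,yaw=None,rot=None):
    """shift and rotvec (deg) in tool axes to world TCP pos; yaw = world angle of tool y axis (jaw dir), tool down"""
    R0=R.from_rotvec(s["ee_rot"])
    lin=R0.inv().apply(np.array(pos)-s["tcp_pos"])
    if rot is None:
        a=np.radians(yaw);y=np.array([np.cos(a),np.sin(a),0]);z=np.array([0,0,-1.]);x=np.cross(y,z)
        rot=R.from_matrix(np.stack([x,y,z],1))
    return lin, np.degrees((R0.inv()*rot).as_rotvec())
def jawyaw(s):
    y=R.from_rotvec(s["ee_rot"]).as_matrix()[:,1];return np.degrees(np.arctan2(y[1],y[0]))
E
python3 - <<'E'
from h import *
import pickle
d=pickle.load(open("d0.pkl","rb"));S,T=d["scene"],d["top"]
print("nut", tri([ray(S,(454.5,241.4)),ray(T,(181.8,189.7))]), onz(S,(454.5,241.4),117), onz(T,(181.8,189.7),117))
for n,a,b in [("far",(368,163),(263.5,216)),("mid",(365,202),(281,191)),("near",(363,241),(296.5,167))]:
    print(n,onz(T,a,74),onz(S,b,74))
for n,p in [("jar",(317,100)),("or",(319,233)),("pu1",(318,162)),("pu2",(299,203)),("ye",(361,108))]: print(n,onz(T,p,70))
for p in [(349,148),(398,151),(388,263),(337,260)]: print("tray",onz(T,p,24))
for p in [(121,124)]: print("tank",onz(T,p,210))
for n,(x0,y0,x1,y1),k in [("top",(330,140,410,270),6),("top",(110,100,270,270),4)]:
    im=d[n]["image"][y0:y1,x0:x1];cv2.imwrite(f"pics/c_{x0}.png",cv2.resize(im,None,fx=min(k,600/(y1-y0)),fy=min(k,600/(y1-y0)),interpolation=cv2.INTER_CUBIC))
im=S["image"][180:320,360:540];cv2.imwrite("pics/c_s.png",cv2.resize(im,None,fx=4,fy=4,interpolation=cv2.INTER_CUBIC))
E
```

```text
nut [587.68101972 215.35373508 122.27383738] [581.93568605 220.07072382 117.        ] [589.06200905 212.59931248 117.        ]
far [ 668.20002771 -209.91677618   74.        ] [ 659.41748598 -206.24935935   74.        ]
mid [ 575.98637711 -204.59751517   74.        ] [ 574.60657563 -201.7303129    74.        ]
near [ 485.26984882 -201.67443444   74.        ] [ 486.73415031 -200.05177188   74.        ]
jar [818.13745264 -85.517569    70.        ]
or [500.8889255  -99.22418016  70.        ]
pu1 [668.10375171 -92.15991564  70.        ]
pu2 [569.68997831 -50.33785785  70.        ]
ye [ 801.21702601 -191.17802452   70.        ]
tray [ 712.64738683 -167.08672864   24.        ]
tray [ 708.31906856 -288.02425779   24.        ]
tray [ 433.89593108 -267.27987558   24.        ]
tray [ 437.52041379 -144.16023141   24.        ]
tank [714.25386724 318.40656031 210.        ]
```

View pics/c_330.png

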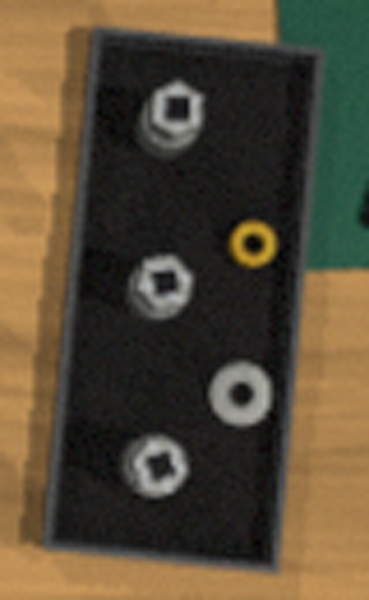

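View pics/c_110.png

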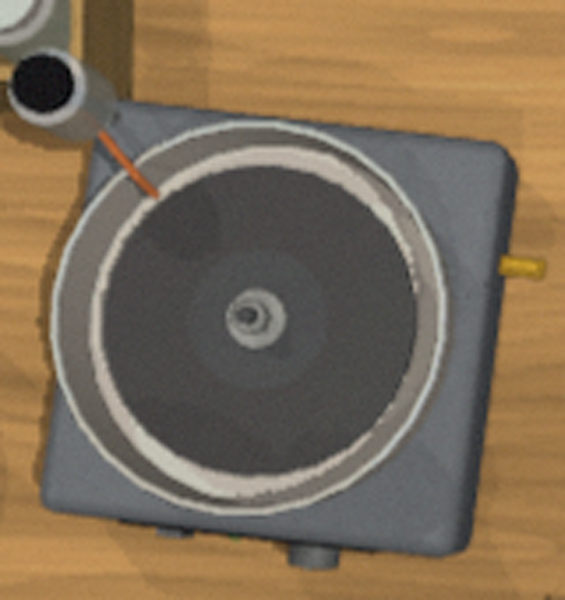

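View pics/c_s.png

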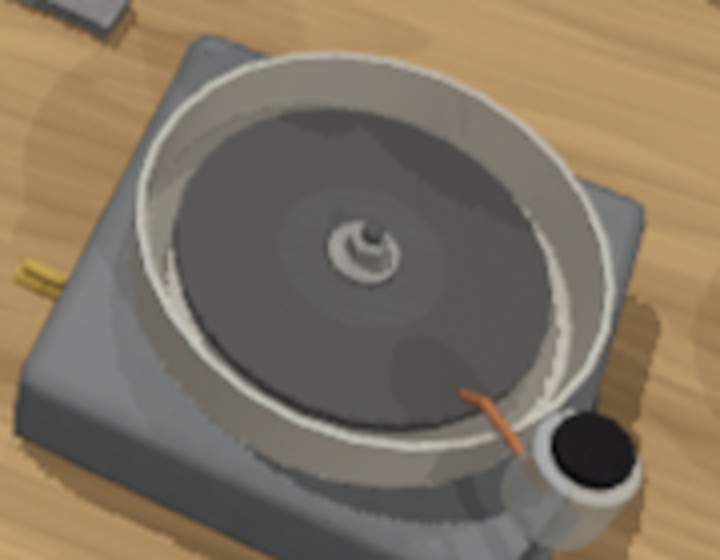

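Run:
```python
from h import *
import pickle
d=pickle.load(open("d0.pkl","rb"));W=d["wrist"]
from bench import bot
s=bot.sense();R0=R.from_rotvec(s["ee_rot"]).as_matrix()
V=W["view"];o=-V[:3,:3].T@V[:3,3]
print("jaw yaw",jawyaw(s)); print(R0)
co=R0.T@(o-s["tcp_pos"]);cr=R0.T@V[:3,:3].T
print("cam in tool",co);print(cr)  # columns: right, up, -look
np.savez("cam.npz",co=co,cr=cr)
print("tcp px",proj(W,s["tcp_pos"],True))
# look on ground tool dist
for yaw in [0,20,-20,60,90,-60,-90,110,160,-24,-30,-12]:
    a=np.radians(yaw);y=np.array([np.cos(a),np.sin(a),0]);z=np.array([0,0,-1.]);x=np.cross(y,z)
    print(yaw,"x",x.round(2), plan(s,[587,213,260],yaw)[1].round(1))
```

```text
jaw yaw 65.72004404058438
[[-9.11547182e-01  4.11195493e-01 -3.73706291e-05]
 [ 4.11195494e-01  9.11547182e-01 -2.75908497e-05]
 [ 2.27198586e-05 -4.05169956e-05 -9.99999999e-01]]
cam in tool [  82.22004757    0.4204137  -143.08847533]
[[ 5.41696654e-04  9.48906750e-01  3.15556155e-01]
 [ 9.99999850e-01 -4.88557635e-04 -2.47502492e-04]
 [-8.06894160e-05  3.15556242e-01 -9.48906872e-01]]
tcp px [318.35737709 260.69330875]
0 x [-0.  1.  0.] [-0.   0.  65.7]
20 x [-0.34  0.94  0.  ] [-0.  -0.  45.7]
-20 x [0.34 0.94 0.  ] [-0.   0.  85.7]
60 x [-0.87  0.5   0.  ] [-0.  -0.   5.7]
90 x [-1.  0.  0.] [ -0.   -0.  -24.3]
-60 x [0.87 0.5  0.  ] [ -0.    0.  125.7]
-90 x [1. 0. 0.] [ -0.    0.  155.7]
110 x [-0.94 -0.34 -0.  ] [ -0.   -0.  -44.3]
160 x [-0.34 -0.94 -0.  ] [ -0.   -0.  -94.3]
-24 x [0.41 0.91 0.  ] [-0.   0.  89.7]
-30 x [0.5  0.87 0.  ] [-0.   0.  95.7]
-12 x [0.21 0.98 0.  ] [-0.   0.  77.7]
```

Run:
```python
from h import *
from bench import bot
s=bot.sense()
for z in (235,165): print([v.round(1) for v in plan(s,[597,185,z],20)])
```

```text
[array([-468.1, -235.9,   -3.7]), array([-0. , -0. , 45.7])]
[array([-468.1, -235.9,   66.3]), array([-0. , -0. , 45.7])]
```

carry_out([
  {"linear":[-45,-22,-4],"angular":[0,0,5],"jaw":70},
  {"linear":[-90,-45,-4],"angular":[0,0,10],"jaw":70},
  {"linear":[-135,-68,-4],"angular":[0,0,15],"jaw":70},
  {"linear":[-180,-91,-4],"angular":[0,0,20],"jaw":70},
  {"linear":[-225,-113,-4],"angular":[0,0,25],"jaw":70},
  {"linear":[-270,-136,-4],"angular":[0,0,30],"jaw":70},
  {"linear":[-315,-159,-4],"angular":[0,0,35],"jaw":70},
  {"linear":[-360,-181,-4],"angular":[0,0,40],"jaw":70},
  {"linear":[-405,-204,-4],"angular":[0,0,45.7],"jaw":70},
  {"linear":[-450,-226,0],"angular":[0,0,45.7],"jaw":70},
  {"linear":[-468,-236,30],"angular":[0,0,45.7],"jaw":70},
  {"linear":[-468,-236,66],"angular":[0,0,45.7],"jaw":70},
  {"linear":[-468,-236,66],"angular":[0,0,45.7],"jaw":70},
  {"linear":[-468,-236,66],"angular":[0,0,45.7],"jaw":70},
  {"linear":[-468,-236,66],"angular":[0,0,45.7],"jaw":70},
])

```text
t: 2.55
tcp_pos: [597.5, 186.2, 167.4]
ee_rot: [1.799, 2.574, 0.004]
wrist_force: [-0.3, -0.2, 1.1]
grip_width: 69.7
```

```bash
cat > look.py <<'E'
import sys
from h import *
from bench import bot
import pickle
n=sys.argv[1];labels=sys.argv[2].split(",") if len(sys.argv)>2 else []
c=bot.camera("wrist");s=bot.sense();pickle.dump((c,s),open(n+".pkl","wb"))
print(s["t"],s["tcp_pos"].round(2),jawyaw(s).round(2),s["wrist_force"].round(1),s["grip_width"])
for l in labels: print(l,[(r["position"],r["p"]) for r in bot.spot_point(c,l)][:4])
cv2.imwrite(f"pics/{n}.png",c["image"])
if len(sys.argv)>3:
    x0,y0,x1,y1=map(int,sys.argv[3].split(","));k=min(800/(x1-x0),600/(y1-y0))
    cv2.imwrite(f"pics/{n}_c.png",cv2.resize(c["image"][y0:y1,x0:x1],None,fx=k,fy=k,interpolation=cv2.INTER_CUBIC))
E
python3 look.py w1 nut_top,nut_seat 240,120,400,240
```

```text
2.6 [597.54 186.15 167.55] 20.1 [ 0.2 -0.7  0.2] 70.0015177301238
nut_top [([321.0, 190.1], 0.76)]
nut_seat [([320.5, 183.4], 0.92)]
```

View pics/w1.png

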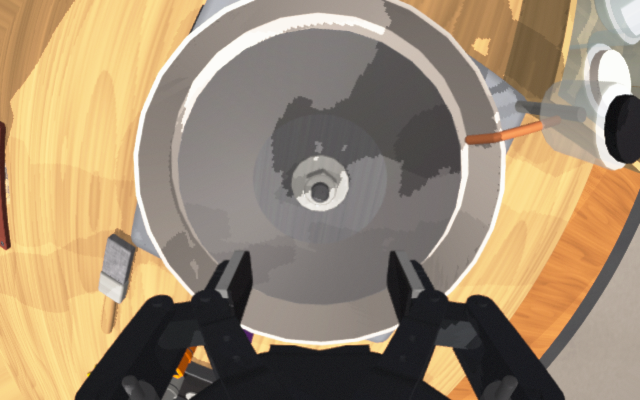

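View pics/w1_c.png

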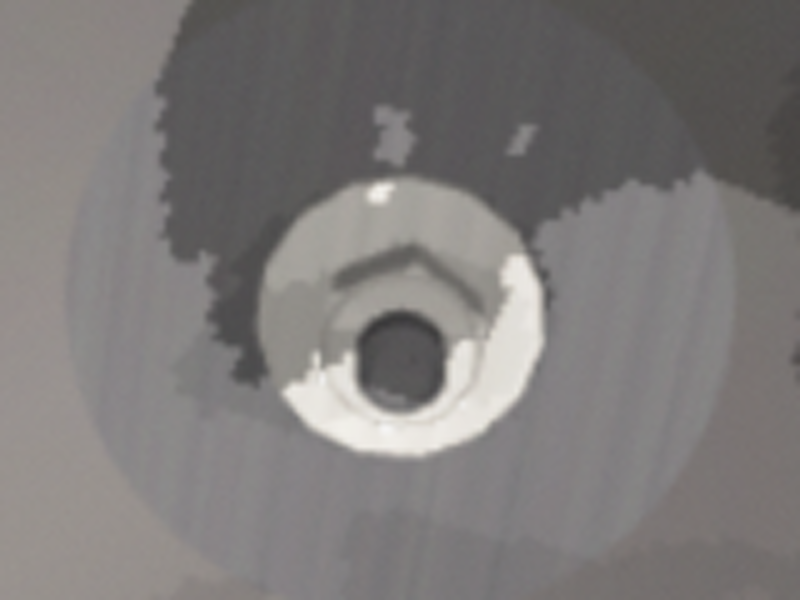

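Run:
```python
from h import *
import pickle
c,s=pickle.load(open("w1.pkl","rb"))
f=lambda u,v,z: onz(c,(240+(u+.5)/5-.5,120+(v+.5)/5-.5),z,True)
# washer edge pts from crop
P=[(258,310),(270,255),(300,210),(350,184),(400,177),(450,187),(500,215),(530,255),(545,310),(540,350),(515,400),(480,435),(440,453),(400,458),(350,445),(310,420),(284,385)]
Q=np.array([f(u,v,117)[:2] for u,v in P])
r=least_squares(lambda p:np.hypot(*(Q-p[:2]).T)-p[2],[587,213,19],loss="soft_l1");print("washer",r.x,r.fun.round(1))
C=r.x[:2]
sp=[(357,335),(370,315),(400,308),(430,315),(445,335)]  # stud top upper edge
Q=np.array([f(u,v,140)[:2] for u,v in sp])
r=least_squares(lambda p:np.hypot(*(Q-p[:2]).T)-5.5,[587,213]);print("stud",r.x,r.fun.round(2))
for u,v in [(333,280),(410,243),(485,308)]:
    w=f(u,v,117)[:2]-C;print(np.hypot(*w),np.degrees(np.arctan2(w[1],w[0])))
E=lambda a,b:np.degrees(np.arctan2(*(f(*b,117)-f(*a,117))[[1,0]]))
print(E((333,280),(410,243)),E((410,243),(485,308)))
print("scale px at nut", proj(c,[C[0]+1,C[1],117],True)-proj(c,[C[0],C[1],117],True))
im=cv2.imread("pics/w1.png")[168:188,296:348];cv2.imwrite("pics/w1n.png",cv2.resize(im,None,fx=15,fy=15,interpolation=cv2.INTER_CUBIC))
```

```text
washer [587.78574617 212.72969739  18.76692826] [-0.1  0.2  0.7  0.2 -0.  -0.3 -0.1 -0.1 -0.1 -0.2 -0.1  0.3  0.5  0.5
 -0.1 -0.4 -0.9]
stud [586.76697855 214.94324768] [-0.07  0.19 -0.19  0.09 -0.  ]
10.273801740660126 169.33570481430166
10.193055581609451 104.02535186175167
10.928296844514772 28.094204376608232
46.327826144365034 -21.385926893781637
scale px at nut [1.4466093  0.51018703]
```

View pics/w1n.png

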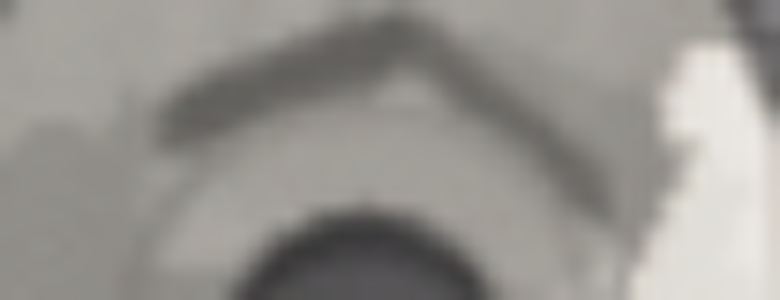

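Run:
```python
from h import *
import pickle
c,s=pickle.load(open("w1.pkl","rb"))
g=cv2.cvtColor(c["image"],cv2.COLOR_BGR2GRAY).astype(float)
def samp(p): return cv2.getRectSubPix(g.astype(np.float32),(1,1),(float(p[0]),float(p[1])))[0,0]
# model: hex prism at center, yaw; dark band between base edge (z117) and top edge (~z129.5, chamfer) along flats facing the camera
o=ray(c,(320,190),True)[0];print("cam",o)
best=[]
for cx in np.arange(586.5,589.1,.5):
  for cy in np.arange(211.5,215.6,.5):
    for yaw in range(-20,40,2):
      tot=0;n=0
      for k in range(6):
        a=np.radians(yaw+60*k);nn=np.array([np.cos(a),np.sin(a)]);t=np.array([-nn[1],nn[0]])
        m=np.array([cx,cy])+9.5*nn
        if nn@(o[:2]-m)<8: continue
        for u in np.linspace(-4.5,4.5,10):
          q=m+u*t
          ins=samp(proj(c,[*q,120],True));ins2=samp(proj(c,[*q,126],True))
          out=samp(proj(c,[*(q+2*nn),117],True))
          tot+=out-(ins+ins2)/2;n+=1
      if n: best.append((tot/n,cx,cy,yaw,n))
best.sort(reverse=True)
for b in best[:15]:print(b)
```

```text
cam [568.3952859  263.04227072 310.56638739]
(np.float32(49.98906), np.float64(588.0), np.float64(212.5), 14, 20)
(np.float32(49.88594), np.float64(588.0), np.float64(212.5), 16, 20)
(np.float32(49.70003), np.float64(588.0), np.float64(212.5), 12, 20)
(np.float32(49.607674), np.float64(588.0), np.float64(212.5), 18, 20)
(np.float32(49.29393), np.float64(587.5), np.float64(212.5), 14, 20)
(np.float32(49.27762), np.float64(587.5), np.float64(212.5), 16, 20)
(np.float32(49.164627), np.float64(588.0), np.float64(212.5), 10, 20)
(np.float32(48.96758), np.float64(587.5), np.float64(212.5), 12, 20)
(np.float32(48.739902), np.float64(587.5), np.float64(212.5), 10, 20)
(np.float32(48.668114), np.float64(588.0), np.float64(212.5), 20, 20)
(np.float32(48.626427), np.float64(587.5), np.float64(212.5), 18, 20)
(np.float32(48.263813), np.float64(588.0), np.float64(212.5), 8, 20)
(np.float32(48.137047), np.float64(587.5), np.float64(212.5), 8, 20)
(np.float32(48.053116), np.float64(587.5), np.float64(212.5), 20, 20)
(np.float32(48.00906), np.float64(588.5), np.float64(212.5), 16, 20)
```

Run:
```python
from h import *
from bench import bot
s=bot.sense()
for z in (170,112): print([v.round(1) for v in plan(s,[585,-231,z],20)])
```

```text
[array([-387.2, -154.8,   -3.4]), array([ 0.1, -0. ,  0.1])]
[array([-387.3, -154.9,   54.6]), array([ 0.1, -0. ,  0.1])]
```

carry_out([
  {"linear":[-43,-17,-4],"angular":[0,0,0],"jaw":70},
  {"linear":[-86,-34,-4],"angular":[0,0,0],"jaw":70},
  {"linear":[-129,-51,-4],"angular":[0,0,0],"jaw":70},
  {"linear":[-172,-69,-4],"angular":[0,0,0],"jaw":70},
  {"linear":[-215,-86,-4],"angular":[0,0,0],"jaw":70},
  {"linear":[-258,-103,-4],"angular":[0,0,0],"jaw":70},
  {"linear":[-301,-120,-4],"angular":[0,0,0],"jaw":70},
  {"linear":[-344,-137,10],"angular":[0,0,0],"jaw":70},
  {"linear":[-387,-155,30],"angular":[0,0,0],"jaw":70},
  {"linear":[-387,-155,55],"angular":[0,0,0],"jaw":70},
  {"linear":[-387,-155,55],"angular":[0,0,0],"jaw":70},
  {"linear":[-387,-155,55],"angular":[0,0,0],"jaw":70},
  {"linear":[-387,-155,55],"angular":[0,0,0],"jaw":70},
])

```text
t: 4.0
tcp_pos: [586.2, -229.3, 113.2]
ee_rot: [1.795, 2.575, 0.006]
wrist_force: [0.1, -0.3, -0.4]
grip_width: 70.3
```

```bash
python3 look.py w2 socket_a 140,100,500,340
```

```text
4.05 [ 586.23 -229.45  113.27] 20.22 [-0.5 -0.2 -0.4] 69.93427470701069
socket_a [([318.2, 166.7], 0.97), ([410.2, 205.3], 0.89), ([219.9, 128.4], 0.75), ([526.3, 228.6], 0.73)]
```

View pics/w2.png

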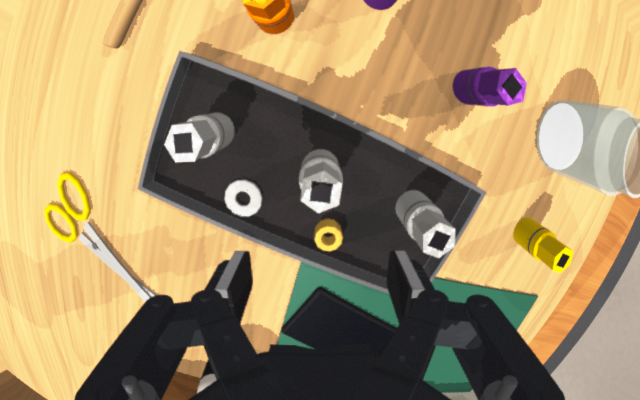

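View pics/w2_c.png

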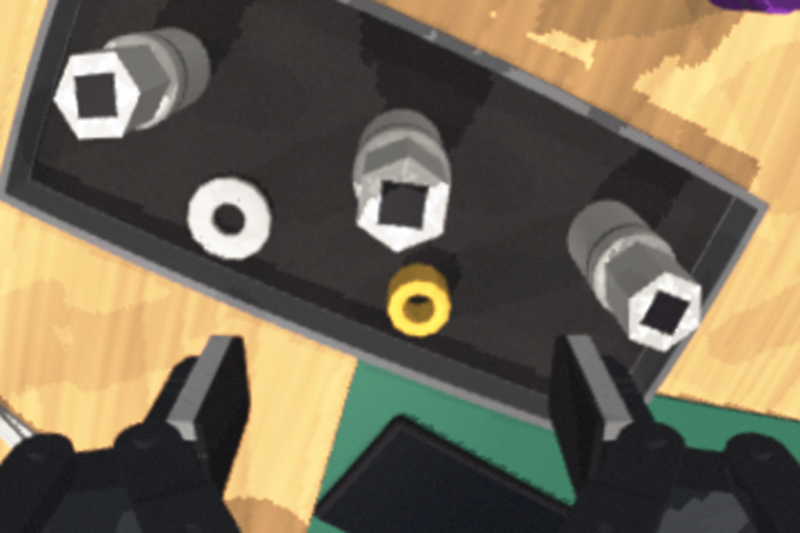

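```bash
cat > fit.py <<'E'
from h import *
import pickle
from scipy.optimize import minimize
def fit(c,x0,z,half=12,fish=True):
    g=cv2.GaussianBlur(cv2.cvtColor(c["image"],cv2.COLOR_BGR2GRAY),(0,0),.6).astype(np.float32)
    us=np.linspace(-5.5,5.5,9)
    def E(p):
        I=[];O=[]
        for k in range(6):
            a=np.radians(p[2]+60*k);n=np.array([np.cos(a),np.sin(a)]);t=np.array([-n[1],n[0]])
            for u in us:
                for L,r in ((I,half-1),(O,half+1)):
                    L.append(proj(c,[*(p[:2]+r*n+u*t),z],fish))
        m=np.array(I+O,np.float32);v=cv2.remap(g,m[:,0].copy(),m[:,1].copy(),cv2.INTER_LINEAR).ravel()
        k=len(I);return -np.clip(v[:k]-v[k:],-40,80).mean()
    best=None
    for yaw in range(0,60,5):
        for dx in (-2,0,2):
            for dy in (-2,0,2):
                p=np.array([x0[0]+dx,x0[1]+dy,yaw]);e=E(p)
                if best is None or e<best[0]: best=(e,p)
    r=minimize(E,best[1],method="Nelder-Mead",options=dict(initial_simplex=best[1]+np.array([[0,0,0],[1,0,0],[0,1,0],[0,0,4]]),xatol=.02,fatol=.01))
    return r.x,r.fun
if __name__=="__main__":
    c,s=pickle.load(open("w2.pkl","rb"))
    im=c["image"].copy();im=cv2.resize(im[90:340,140:500],None,fx=2.2,fy=2.2)
    for px in [(183.5,142.5),(321.5,191.5),(438.5,240)]:
        x0=onz(c,px,74,True)[:2];p,e=fit(c,x0,74);print(x0.round(1),p.round(2),p[2]%60,e)
        for k in range(6):
            A=[(np.array(proj(c,[p[0]+13.86*np.cos(np.radians(p[2]+30+60*j)),p[1]+13.86*np.sin(np.radians(p[2]+30+60*j)),74],True))-[140,90]+.5)*2.2-.5 for j in (k,k+1)]
            cv2.line(im,*[tuple(int(round(v)) for v in a) for a in A],(0,0,255),1)
    cv2.imwrite("pics/fit2.png",im)
E
python3 fit.py
```

```text
[ 485.5 -203.7] [ 485.47 -203.73   50.  ] 50.0 -80.0
[ 578.2 -204.4] [ 577.24 -204.79   15.84] 15.836015865128177 -68.94540405273438
[ 666.3 -209. ] [ 666.57 -209.18   26.7 ] 26.70265656615486 -77.98634338378906
```

View pics/fit2.png

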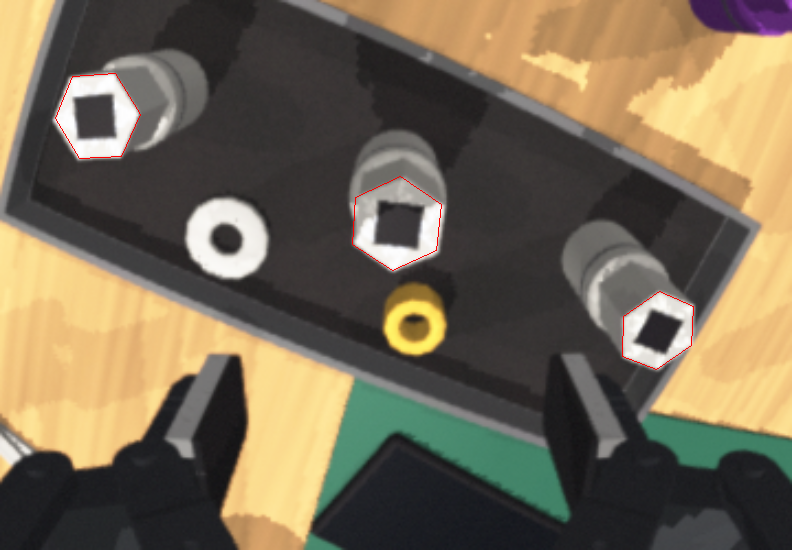

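Run:
```python
from h import *
from bench import bot
s=bot.sense()
for z in (113,48): print([v.round(1) for v in plan(s,[577.2,-204.8,z],16)])
```

```text
[array([26.4,  0.3,  0.1]), array([0.3, 0. , 4.2])]
[array([26.4, -0. , 65.1]), array([0.3, 0. , 4.2])]
```

carry_out([
  {"linear":[26.4,0,0],"angular":[0.3,0,4.2],"jaw":60},
  {"linear":[26.4,0,0],"angular":[0.3,0,4.2],"jaw":60},
  {"linear":[26.4,0,25],"angular":[0.3,0,4.2],"jaw":60},
  {"linear":[26.4,0,50],"angular":[0.3,0,4.2],"jaw":60},
  {"linear":[26.4,0,65],"angular":[0.3,0,4.2],"jaw":60},
  {"linear":[26.4,0,65],"angular":[0.3,0,4.2],"jaw":60},
  {"linear":[26.4,0,65],"angular":[0.3,0,4.2],"jaw":60},
])

```text
t: 4.8
tcp_pos: [577.7, -205.0, 48.9]
ee_rot: [1.89, 2.509, -0.001]
wrist_force: [-0.0, 0.3, -0.5]
grip_width: 59.9
```

```bash
python3 look.py w3 "" 240,180,400,320
```

```text
4.85 [ 578.01 -205.18   49.32] 16.01 [-0.2 -0.2  0.6] 60.00222527846758Traceback (most recent call last):
  File "look.py", line 8, in <module>
    for l in labels: print(l,[(r["position"],r["p"]) for r in bot.spot_point(c,l)][:4])
                                                              ~~~~~~~~~~~~~~^^^^^
ValueError: it knows: brush, bush, grinder, jar, nut_seat, nut_top, paint_pot, phone, scissors, socket, tray, washer
```

```bash
sed -i 's/sys.argv\[2\].split(",") if/[l for l in sys.argv[2].split(",") if l] if/' look.py
python3 - <<'E'
import pickle,cv2
from h import *
from fit import fit
c,s=pickle.load(open("w3.pkl","rb"))
cv2.imwrite("pics/w3_c.png",cv2.resize(c["image"][180:320,240:400],None,fx=4,fy=4,interpolation=cv2.INTER_CUBIC))
print(fit(c,[577.2,-204.8],74))
E
```

```text
(array([ 577.50365294, -205.0171536 ,   10.19995864]), np.float64(-70.06627655029297))
```

View pics/w3_c.png

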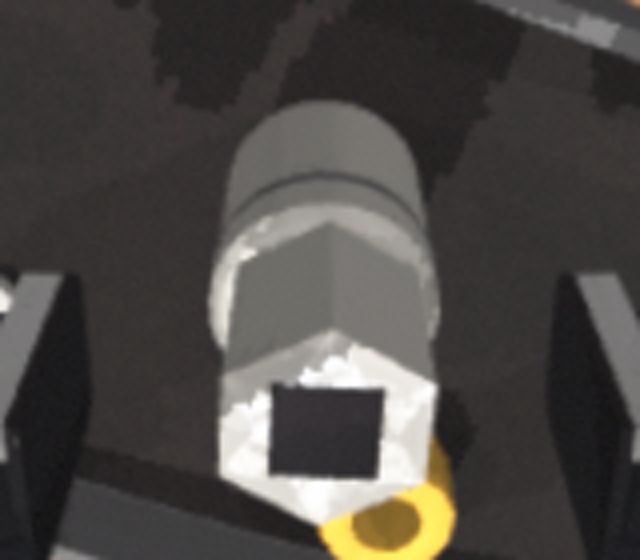

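carry_out([
  {"linear":[0,0,0],"angular":[0,0,0],"jaw":40},
  {"linear":[0,0,0],"angular":[0,0,0],"jaw":20},
  {"linear":[0,0,0],"angular":[0,0,0],"jaw":15},
  {"linear":[0,0,0],"angular":[0,0,0],"jaw":15},
  {"linear":[0,0,0],"angular":[0,0,0],"jaw":15},
  {"linear":[0,0,0],"angular":[0,0,0],"jaw":15},
], newtons=60)

```text
t: 5.45
tcp_pos: [578.7, -205.4, 50.5]
ee_rot: [1.889, 2.507, 0.002]
wrist_force: [-0.6, 0.8, 7.4]
grip_width: 22.8
```

```bash
python3 look.py w4 "" 240,180,400,320
python3 - <<'E'
from h import *
import pickle
c,s=pickle.load(open("w4.pkl","rb"))
print(s["tcp_pos"],s["ee_rot"])
# insertion deltas: nut - socket meas at similar yaw
d=np.array([587.9-577.4,212.6+204.9]);print(d)
for z in (170,): print([v.round(1) for v in plan(s,[s["tcp_pos"][0]+d[0],s["tcp_pos"][1]+d[1],z+44],14)])
E
```

```text
5.5 [ 578.7  -205.39   50.48] 16.01 [-1.1  0.6  5.4] 22.59936098418977
[ 578.6961106  -205.38534257   50.48356384] [1.88884349e+00 2.50699019e+00 1.55071719e-03]
[ 10.5 417.5]
[array([ 398.2,  125.6, -163.8]), array([0.1, 0.1, 2. ])]
```

View pics/w4_c.png

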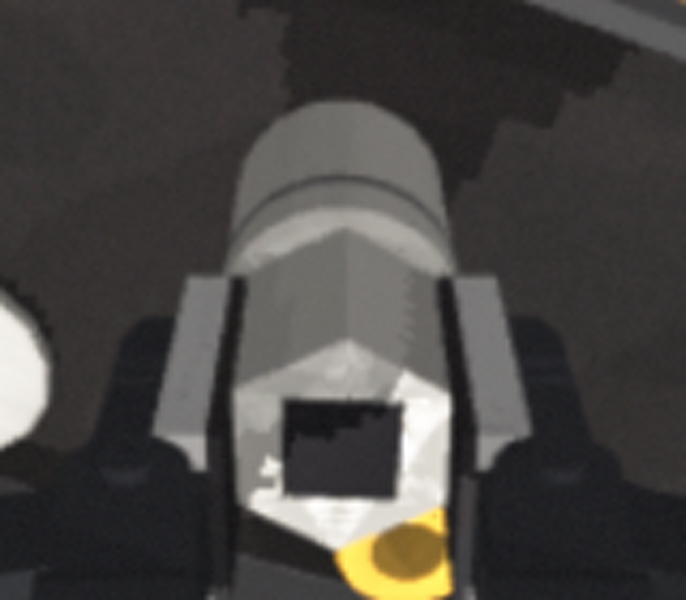

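Run:
```python
from h import *
from fit import fit
import pickle
c,s=pickle.load(open("w4.pkl","rb"))
R0=R.from_rotvec(s["ee_rot"]).as_matrix()
for z in (74,75):
  p,e=fit(c,[578,-205],z);print(p,e,R0.T[:2,:2]@(p[:2]-s["tcp_pos"][:2]))
```

```text
[ 578.29503534 -204.78177543   14.42504035] -68.79034423828125 [ 0.69077053 -0.21906205]
[ 578.04886864 -204.25560404   14.25731109] -69.24441528320312 [ 1.26442521 -0.31056862]
```

carry_out([
  {"linear":[0,0,-40],"angular":[0,0,0],"jaw":10},
  {"linear":[0,0,-80],"angular":[0,0,0],"jaw":10},
  {"linear":[33,10,-110],"angular":[0,0,0],"jaw":10},
  {"linear":[73,23,-130],"angular":[0,0,0],"jaw":10},
  {"linear":[113,36,-140],"angular":[0,0,0],"jaw":10},
  {"linear":[158,50,-140],"angular":[0,0,0],"jaw":10},
  {"linear":[203,64,-140],"angular":[0,0,1],"jaw":10},
  {"linear":[248,78,-140],"angular":[0,0,2],"jaw":10},
  {"linear":[293,92,-140],"angular":[0,0,2],"jaw":10},
  {"linear":[338,106,-140],"angular":[0,0,2],"jaw":10},
  {"linear":[375,118,-140],"angular":[0,0,2],"jaw":10},
  {"linear":[398,125,-140],"angular":[0,0,2],"jaw":10},
  {"linear":[398,125,-140],"angular":[0,0,2],"jaw":10},
  {"linear":[398,125,-140],"angular":[0,0,2],"jaw":10},
  {"linear":[398,125,-140],"angular":[0,0,2],"jaw":10},
], newtons=90)

```text
t: 7.0
tcp_pos: [588.9, 210.1, 190.2]
ee_rot: [1.934, 2.472, 0.001]
wrist_force: [0.0, -0.2, -2.0]
grip_width: 22.1
```

```bash
python3 look.py w5 "" 220,140,420,290
python3 - <<'E'
from h import *
import pickle
from bench import bot
s=bot.sense()
print(s["wrist_force"],s["ee_rot"])
for z in (140+46.5,131+47): print([v.round(1) for v in plan(s,[588.25,212.05,z],14)])
E
```

```text
7.05 [588.97 210.03 190.31] 13.88 [-1.1  0.5 -1.1] 22.05718236234881
[-1.10563044  0.47696127 -1.09260596] [1.93474972e+00 2.47119715e+00 1.20860226e-03]
[array([ 2.1, -0.2,  3.8]), array([ 0.1,  0.1, -0.1])]
[array([ 2.2, -0.2, 12.3]), array([ 0.1,  0.1, -0.1])]
```

View pics/w5_c.png

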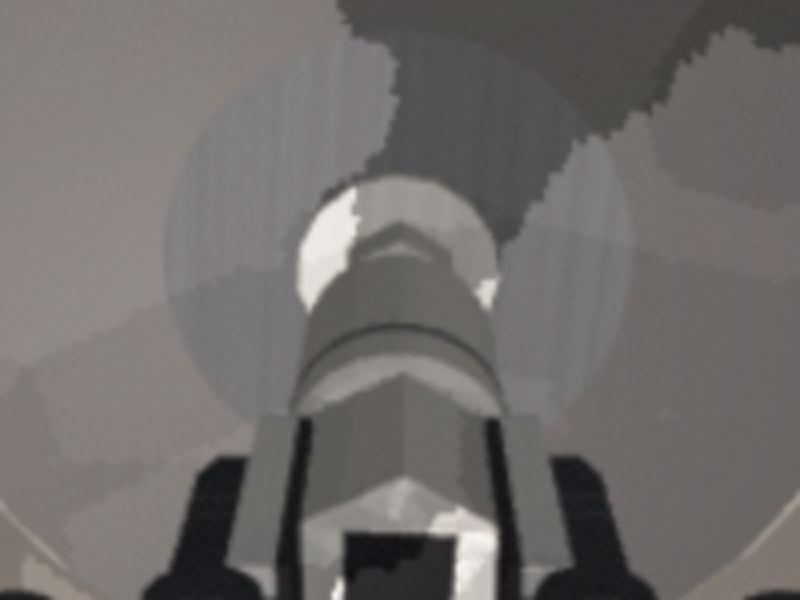

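carry_out([
  {"linear":[2.1,-0.2,0],"angular":[0,0,0],"jaw":10},
  {"linear":[2.1,-0.2,0],"angular":[0,0,0],"jaw":10},
  {"linear":[2.1,-0.2,4],"angular":[0,0,0],"jaw":10},
  {"linear":[2.1,-0.2,8],"angular":[0,0,0],"jaw":10},
  {"linear":[2.1,-0.2,11],"angular":[0,0,0],"jaw":10},
  {"linear":[2.1,-0.2,13],"angular":[0,0,0],"jaw":10},
  {"linear":[2.1,-0.2,15],"angular":[0,0,0],"jaw":10},
  {"linear":[2.1,-0.2,15],"angular":[0,0,0],"jaw":10},
])

```text
t: 7.85
tcp_pos: [588.6, 212.0, 176.3]
ee_rot: [1.935, 2.471, 0.003]
wrist_force: [-1.7, -1.2, 6.3]
grip_width: 21.8
```

```bash
python3 look.py w6 "" 220,140,420,290
python3 - <<'E'
from h import *
from bench import bot
s=bot.sense()
print(s["wrist_force"],s["moment"],s["ee_rot"])
E
```

```text
7.9 [588.65 211.96 176.27] 13.88 [-1.8 -0.6  5.2] 21.92684207797898
[-1.81927944 -0.57916154  5.19950971] [-0.21181326  0.56745365 -0.05435827] [1.93464937 2.47083276 0.00263699]
```

View pics/w6_c.png

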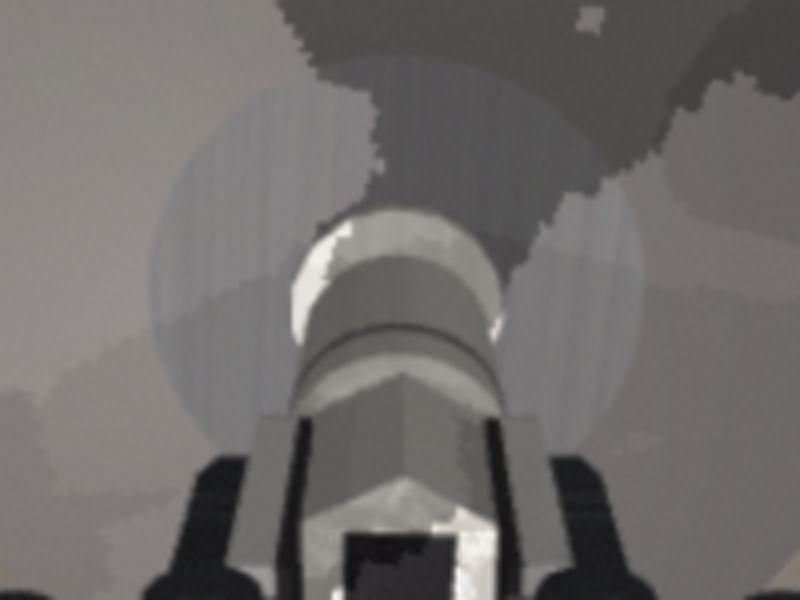

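carry_out([
  {"linear":[0,0,2],"angular":[0,0,0],"jaw":10},
  {"linear":[0.7,0,3],"angular":[0,0,0],"jaw":10},
  {"linear":[0.7,0.7,3],"angular":[0,0,0],"jaw":10},
  {"linear":[0,0.7,3],"angular":[0,0,0],"jaw":10},
  {"linear":[-0.7,0.7,3],"angular":[0,0,0],"jaw":10},
  {"linear":[-0.7,0,3],"angular":[0,0,0],"jaw":10},
  {"linear":[-0.7,-0.7,3],"angular":[0,0,0],"jaw":10},
  {"linear":[0,-0.7,3],"angular":[0,0,0],"jaw":10},
  {"linear":[0.7,-0.7,3],"angular":[0,0,0],"jaw":10},
  {"linear":[1.5,0,3],"angular":[0,0,0],"jaw":10},
  {"linear":[0,0,3],"angular":[0,0,0],"jaw":10},
  {"linear":[0,0,3],"angular":[0,0,0],"jaw":10},
])

```text
t: 9.1
tcp_pos: [589.0, 212.0, 176.0]
ee_rot: [1.935, 2.471, 0.006]
wrist_force: [-7.8, -2.3, 18.3]
grip_width: 22.1
```

Run:
```python
from h import *
from bench import bot
s=bot.sense()
print(s["wrist_force"],s["moment"],s["tcp_pos"],jawyaw(s))
```

```text
[-7.77287881 -2.34292881 18.31927621] [-0.73341138  2.09582484  0.00232832] [588.97542808 212.01534862 175.95584792] 13.863819224674424
```

carry_out([
  {"linear":[0,-0.8,1],"angular":[0,0,3],"jaw":10},
  {"linear":[0,-0.8,1],"angular":[0,0,6],"jaw":10},
  {"linear":[0.7,-0.8,1],"angular":[0,0,6],"jaw":10},
  {"linear":[-0.7,-0.8,1],"angular":[0,0,4],"jaw":10},
  {"linear":[-0.7,-0.8,1],"angular":[0,0,0],"jaw":10},
  {"linear":[0.7,-0.8,1],"angular":[0,0,0],"jaw":10},
  {"linear":[0.7,-1.6,1],"angular":[0,0,-3],"jaw":10},
  {"linear":[0,-1.6,1],"angular":[0,0,-6],"jaw":10},
  {"linear":[-0.7,-1.2,1],"angular":[0,0,-6],"jaw":10},
  {"linear":[0.7,-0.8,1],"angular":[0,0,-6],"jaw":10},
  {"linear":[0,-0.8,1],"angular":[0,0,0],"jaw":10},
  {"linear":[0,-0.8,1],"angular":[0,0,0],"jaw":10},
])

```text
t: 10.3
tcp_pos: [588.6, 211.8, 176.2]
ee_rot: [1.939, 2.467, 0.008]
wrist_force: [-2.9, -2.0, 6.3]
grip_width: 22.0
```

```bash
python3 look.py w7 "" 220,140,420,290
python3 - <<'E'
from h import *
from bench import bot
s=bot.sense()
print(s["wrist_force"],s["moment"],s["tcp_pos"],jawyaw(s))
E
```

```text
10.35 [588.63 211.79 176.19] 13.8 [-3.3 -1.2  7.3] 22.33357139338848
[-3.33647614 -1.17958086  7.30870929] [-0.30396517  0.62880708 -0.00463114] [588.62780509 211.78897858 176.18547834] 13.798613431329079
```

View pics/w7_c.png

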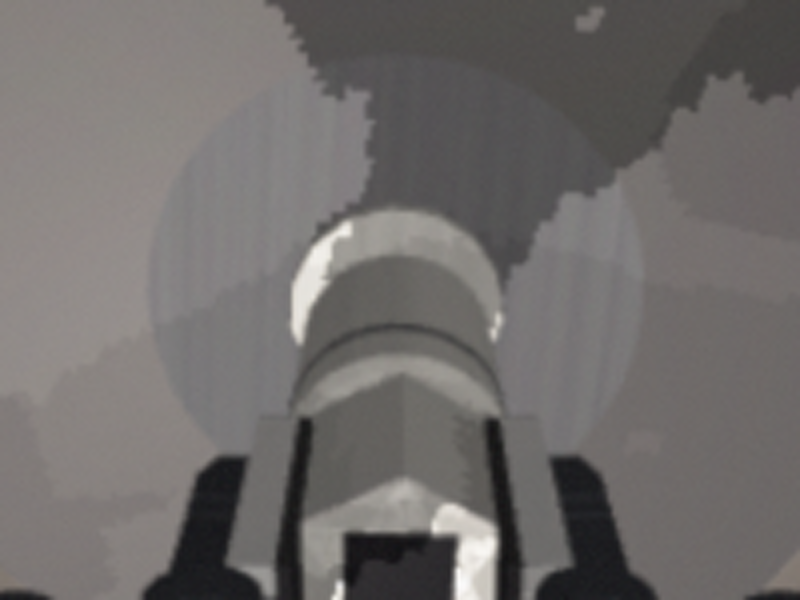

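```bash
cat > align.py <<'E'
from h import *
import pickle,sys
n=sys.argv[1];zm=float(sys.argv[2]) if len(sys.argv)>2 else 131
c,s=pickle.load(open(n+".pkl","rb"))
g=cv2.cvtColor(c["image"],cv2.COLOR_BGR2GRAY).astype(np.float32)
R0=R.from_rotvec(s["ee_rot"]).as_matrix()
def edge(ctr,r,z,angs,sgn,w=2.5):
    P=[]
    for a in angs:
        d=R0[:,0]*np.cos(a)+R0[:,1]*np.sin(a)
        rr=np.linspace(r-w,r+w,61)
        uv=np.array([proj(c,[ctr[0]+q*d[0],ctr[1]+q*d[1],z],True) for q in rr],np.float32)
        v=cv2.GaussianBlur(cv2.remap(g,uv[:,0].copy(),uv[:,1].copy(),cv2.INTER_LINEAR),(1,9),0).ravel()
        dv=np.diff(v)*sgn;i=dv[3:-3].argmax()+3
        if dv[i]>0.4: P.append([ctr[0]+rr[i]*d[0],ctr[1]+rr[i]*d[1]])
    return np.array(P)
def circ(P,r,c0):
    q=least_squares(lambda p:np.hypot(*(P-p).T)-r,c0,loss="soft_l1",f_scale=.2);return q.x,np.abs(q.fun).mean(),len(P)
if __name__=="__main__":
    ctr=s["tcp_pos"][:2]
    W=edge([587.8,212.7],19,117,np.radians(np.arange(-75,76,5)),-1)   # bright washer -> dark disc outward
    w=circ(W,19,[587.8,212.7]);print("washer",w)
    M=edge(ctr,15.5,zm,np.radians(np.arange(-50,51,5)),+1)
    m=circ(M,15.5,ctr);print("mouth",m)
    print("nut-mouth in tool xy",R0[:2,:2].T@(w[0]-m[0]), "tcp-mouth",R0[:2,:2].T@(m[0]-ctr))
E
python3 align.py w7; python3 align.py w6
```

```text
washer (array([587.91973743, 212.0895298 ]), np.float64(0.15619318654610367), 31)
mouth (array([587.82735251, 212.44962916]), np.float64(0.12063607010801655), 21)
nut-mouth in tool xy [-0.37174163  0.00383134] tcp-mouth [ 0.83249991 -0.61976788]
washer (array([587.92857071, 212.06368628]), np.float64(0.15281840040106837), 31)
mouth (array([587.6987607 , 212.51087115]), np.float64(0.17027681118862698), 21)
nut-mouth in tool xy [-0.48925202  0.11583569] tcp-mouth [ 0.76000182 -0.79182989]
```

Run:
```python
from h import *
from bench import bot
s=bot.sense()
for z in (195,60,50): print([v.round(1) for v in plan(s,[578.5,-205.2,z],14)])
```

```text
[array([-402.5, -109.2,  -19.5]), array([ 0.4,  0. , -0.2])]
[array([-402.5, -110. ,  115.5]), array([ 0.4,  0. , -0.2])]
[array([-402.5, -110.1,  125.5]), array([ 0.4,  0. , -0.2])]
```

carry_out([
  {"linear":[0,0,-20],"angular":[0,0,0],"jaw":10},
  {"linear":[-5,-1,-35],"angular":[0.4,0,0],"jaw":10},
  {"linear":[-45,-12,-35],"angular":[0.4,0,0],"jaw":10},
  {"linear":[-90,-25,-35],"angular":[0.4,0,0],"jaw":10},
  {"linear":[-135,-37,-35],"angular":[0.4,0,0],"jaw":10},
  {"linear":[-180,-49,-35],"angular":[0.4,0,0],"jaw":10},
  {"linear":[-225,-61,-30],"angular":[0.4,0,0],"jaw":10},
  {"linear":[-270,-74,-20],"angular":[0.4,0,0],"jaw":10},
  {"linear":[-315,-86,0],"angular":[0.4,0,0],"jaw":10},
  {"linear":[-360,-98,20],"angular":[0.4,0,0],"jaw":10},
  {"linear":[-402.5,-110,50],"angular":[0.4,0,0],"jaw":10},
  {"linear":[-402.5,-110,85],"angular":[0.4,0,0],"jaw":10},
  {"linear":[-402.5,-110,110],"angular":[0.4,0,0],"jaw":10},
  {"linear":[-402.5,-110,116],"angular":[0.4,0,0],"jaw":10},
  {"linear":[-402.5,-110,116],"angular":[0.4,0,0],"jaw":10},
  {"linear":[-402.5,-110,116],"angular":[0.4,0,0],"jaw":10},
])

```text
t: 11.95
tcp_pos: [579.6, -205.1, 61.0]
ee_rot: [1.937, 2.472, 0.0]
wrist_force: [0.1, -0.6, -1.1]
grip_width: 22.0
```

Run:
```python
from h import *
from bench import bot
s=bot.sense()
print(s["t"],s["wrist_force"],s["tcp_pos"],jawyaw(s),s["grip_width"])
for z in (60,50): print([v.round(1) for v in plan(s,[578.5,-205.2,z],14)])
```

```text
11.95 [ 0.0569294  -0.61543523 -1.08764791] [ 579.57760696 -205.1344645    61.02865895] 13.840468772665126 21.977121571260188
[array([ 0.2, -1.1,  1. ]), array([ 0.1,  0.1, -0.2])]
[array([ 0.2, -1.1, 11. ]), array([ 0.1,  0.1, -0.2])]
```

carry_out([
  {"linear":[0,-1,5],"angular":[0,0,0],"jaw":10},
  {"linear":[0,-1,9],"angular":[0,0,0],"jaw":10},
  {"linear":[0,-1,11],"angular":[0,0,0],"jaw":10},
  {"linear":[0,-1,12],"angular":[0,0,0],"jaw":10},
  {"linear":[0,-1,13],"angular":[0,0,0],"jaw":10},
  {"linear":[0,-1,13],"angular":[0,0,0],"jaw":10},
])

```text
t: 12.55
tcp_pos: [579.2, -205.5, 50.5]
ee_rot: [1.937, 2.471, 0.003]
wrist_force: [-8.6, 3.3, 22.2]
grip_width: 22.1
```

Run:
```python
from h import *
from bench import bot
s=bot.sense()
print(s["t"],s["wrist_force"],s["tcp_pos"],jawyaw(s),s["grip_width"])
```

```text
12.55 [-8.58027987  3.27549021 22.18099788] [ 579.21163871 -205.47031998   50.51117644] 13.834846060603736 22.137636765597755
```

carry_out([
  {"linear":[0,0,-2],"angular":[0,0,0],"jaw":10},
  {"linear":[0,0,-2],"angular":[0,0,0],"jaw":30},
  {"linear":[0,0,-2],"angular":[0,0,0],"jaw":60},
  {"linear":[0,0,-2],"angular":[0,0,0],"jaw":60},
  {"linear":[0,0,-2],"angular":[0,0,0],"jaw":60},
  {"linear":[0,0,-30],"angular":[0,0,0],"jaw":60},
  {"linear":[0,0,-60],"angular":[0,0,0],"jaw":60},
  {"linear":[0,0,-62],"angular":[0,0,0],"jaw":60},
  {"linear":[0,0,-62],"angular":[0,0,0],"jaw":60},
])

```text
t: 13.45
tcp_pos: [579.5, -205.6, 113.1]
ee_rot: [1.936, 2.47, 0.004]
wrist_force: [1.5, -0.4, -0.6]
grip_width: 60.0
```

```bash
python3 look.py w8 ""
python3 - <<'E'
from h import *
from fit import fit
import pickle
c,s=pickle.load(open("w8.pkl","rb"))
print(fit(c,[578,-205],74),fit(c,[666.6,-209.2],74))
for z in (113,50.5): print([v.round(1) for v in plan(s,[666.8,-209.2,z],26.7)])
E
```

```text
13.5 [ 578.94 -205.3   112.16] 13.85 [-0.4  0.2  0.1] 60.122398449296206
(array([ 579.38888889, -204.75925926,   12.74074074]), np.float64(-80.0)) (array([ 666.5465594 , -209.14164859,   28.12678592]), np.float64(-76.39765930175781))
[array([-24.8,  84.4,  -0.6]), array([  0.2,   0. , -12.9])]
[array([-24.8,  84.2,  61.9]), array([  0.2,   0. , -12.9])]
```

View pics/w8.png

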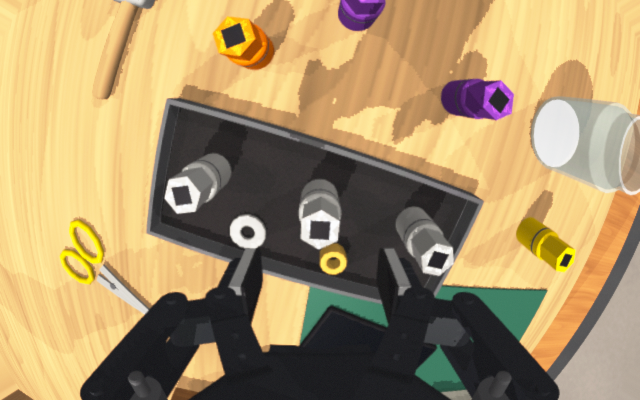

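carry_out([
  {"linear":[-12,42,0],"angular":[0,0,-6.5],"jaw":60},
  {"linear":[-24.8,84.3,0],"angular":[0.2,0,-12.9],"jaw":60},
  {"linear":[-24.8,84.3,0],"angular":[0.2,0,-12.9],"jaw":60},
  {"linear":[-24.8,84.3,10],"angular":[0.2,0,-12.9],"jaw":60},
  {"linear":[-24.8,84.3,40],"angular":[0.2,0,-12.9],"jaw":60},
  {"linear":[-24.8,84.3,62],"angular":[0.2,0,-12.9],"jaw":60},
  {"linear":[-24.8,84.3,62],"angular":[0.2,0,-12.9],"jaw":60},
  {"linear":[-24.8,84.3,62],"angular":[0.2,0,-12.9],"jaw":60},
], newtons=60)

```text
t: 14.3
tcp_pos: [665.7, -209.4, 50.0]
ee_rot: [-1.648, -2.673, 0.003]
wrist_force: [0.4, 0.1, 0.6]
grip_width: 59.8
```

```bash
python3 look.py w9 "" 240,180,400,320
python3 - <<'E'
from h import *
from fit import fit
import pickle
c,s=pickle.load(open("w9.pkl","rb"))
print(fit(c,[666.6,-209.2],74))
E
```

```text
14.35 [ 666.58 -209.59   51.14] 26.69 [ 0.  -1.   1.9] 60.01695527605376
(array([ 666.51410067, -209.48746552,   26.1962064 ]), np.float64(-74.43751525878906))
```

View pics/w9_c.png

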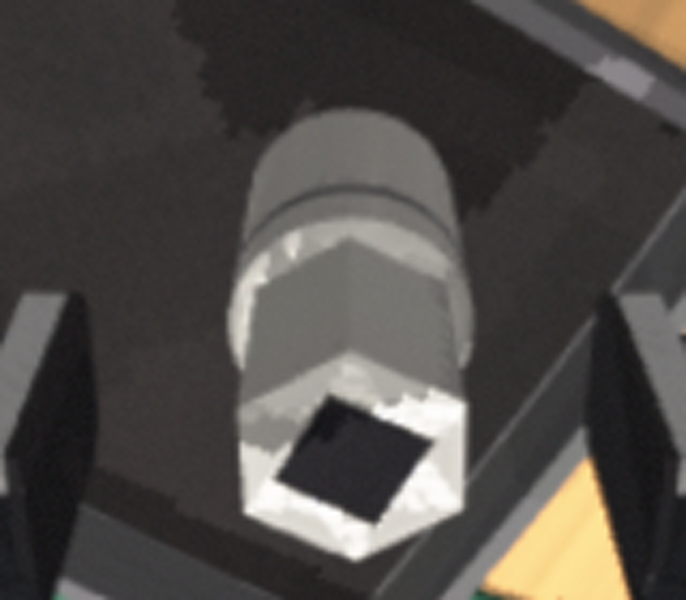

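Well centred and aligned. Close and lift.

carry_out([
  {"linear":[0,0,0],"angular":[0,0,0],"jaw":40},
  {"linear":[0,0,0],"angular":[0,0,0],"jaw":20},
  {"linear":[0,0,0],"angular":[0,0,0],"jaw":10},
  {"linear":[0,0,0],"angular":[0,0,0],"jaw":10},
  {"linear":[0,0,0],"angular":[0,0,0],"jaw":10},
  {"linear":[0,0,0],"angular":[0,0,0],"jaw":10},
], newtons=90)

```text
t: 14.95
tcp_pos: [667.4, -210.0, 52.7]
ee_rot: [1.648, 2.672, -0.0]
wrist_force: [-1.7, -0.2, 7.0]
grip_width: 22.0
```

Run:
```python
from h import *
from bench import bot
s=bot.sense()
print(s["t"],s["wrist_force"],s["tcp_pos"],jawyaw(s),s["grip_width"])
for z in (60,190): print([v.round(1) for v in plan(s,[588.2,211.8,z],14)])
```

```text
14.95 [-1.71473831 -0.17082246  7.03059731] [ 667.41460493 -209.97703538   52.66910523] 26.68579105876762 21.982748287588034
[array([412.4, 118.7,  -8.1]), array([ 0.1,  0.1, 12.7])]
[array([ 412.1,  118.8, -138.1]), array([ 0.1,  0.1, 12.7])]
```

carry_out([
  {"linear":[0,0,-40],"angular":[0,0,0],"jaw":10},
  {"linear":[0,0,-80],"angular":[0,0,0],"jaw":10},
  {"linear":[30,9,-115],"angular":[0,0,0],"jaw":10},
  {"linear":[70,20,-142],"angular":[0,0,2],"jaw":10},
  {"linear":[114,33,-148],"angular":[0,0,4],"jaw":10},
  {"linear":[160,46,-148],"angular":[0,0,6],"jaw":10},
  {"linear":[206,59,-148],"angular":[0,0,8],"jaw":10},
  {"linear":[252,73,-148],"angular":[0,0,10],"jaw":10},
  {"linear":[298,86,-148],"angular":[0,0,12.7],"jaw":10},
  {"linear":[344,99,-146],"angular":[0,0,12.7],"jaw":10},
  {"linear":[388,112,-144],"angular":[0,0,12.7],"jaw":10},
  {"linear":[412,119,-142],"angular":[0,0,12.7],"jaw":10},
  {"linear":[412,119,-142],"angular":[0,0,12.7],"jaw":10},
  {"linear":[412,119,-142],"angular":[0,0,12.7],"jaw":10},
  {"linear":[412,119,-142],"angular":[0,0,12.7],"jaw":10},
])

```text
t: 16.45
tcp_pos: [588.9, 210.0, 194.0]
ee_rot: [1.935, 2.471, -0.0]
wrist_force: [0.3, -0.1, -1.1]
grip_width: 22.0
```

```bash
python3 look.py w10 "" 220,140,420,290; python3 align.py w10 145;python3 - <<'E'
from h import *
from bench import bot
s=bot.sense()
for z in (190,180): print([v.round(1) for v in plan(s,[588.2,211.8,z],14)])
E
```

```text
16.5 [588.94 209.89 194.09] 13.84 [-0.2 -0.4 -2.2] 21.85847807980909
washer (array([587.89851201, 212.20628346]), np.float64(0.2109874709701394), 31)
mouth (array([588.5030555, 209.8786975]), np.float64(0.3805924241048466), 21)
nut-mouth in tool xy [ 2.40461919 -0.03001693] tcp-mouth [ 0.09183893 -0.43001272]
[array([ 2. , -0.3,  4.1]), array([ 0.1,  0.1, -0.2])]
[array([ 2.1, -0.3, 14.1]), array([ 0.1,  0.1, -0.2])]
```

View pics/w10_c.png

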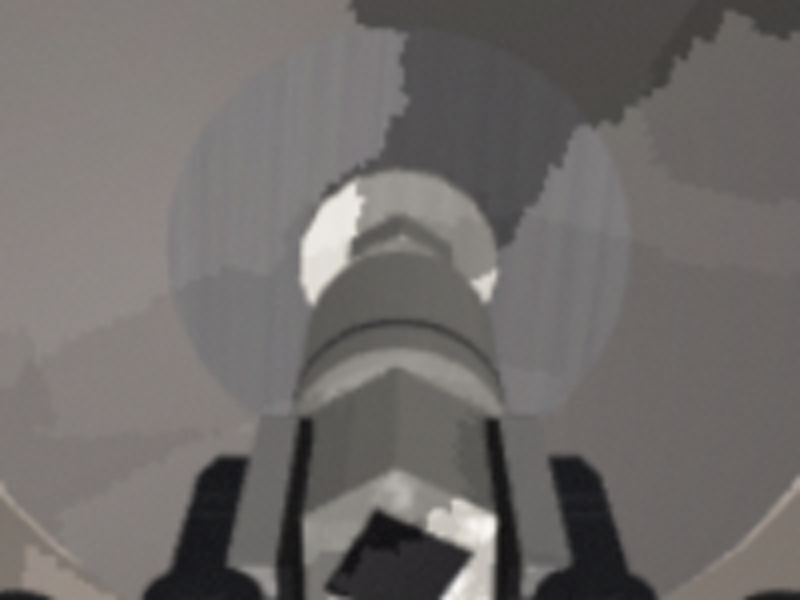

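carry_out([
  {"linear":[2.3,-0.1,0],"angular":[0,0,0],"jaw":10},
  {"linear":[2.3,-0.1,0],"angular":[0,0,0],"jaw":10},
  {"linear":[2.3,-0.1,5],"angular":[0,0,0],"jaw":10},
  {"linear":[2.3,-0.1,10],"angular":[0,0,0],"jaw":10},
  {"linear":[2.3,-0.1,14],"angular":[0,0,0],"jaw":10},
  {"linear":[2.3,-0.1,16],"angular":[0,0,0],"jaw":10},
  {"linear":[2.3,-0.1,18],"angular":[0,0,0],"jaw":10},
  {"linear":[2.3,-0.1,19],"angular":[0,0,0],"jaw":10},
  {"linear":[2.3,-0.1,19],"angular":[0,0,0],"jaw":10},
])

```text
t: 17.4
tcp_pos: [588.7, 212.3, 178.8]
ee_rot: [1.936, 2.471, 0.004]
wrist_force: [-11.0, -3.8, 28.6]
grip_width: 22.0
```

```bash
python3 look.py w11 "" 220,140,420,290; python3 align.py w11 131;python3 - <<'E'
from h import *
from bench import bot
s=bot.sense();print(s["wrist_force"],s["tcp_pos"])
E
```

```text
17.45 [588.72 212.25 178.81] 13.84 [-11.6  -3.3  28.5] 21.97879593444679
washer (array([587.87430049, 212.09939313]), np.float64(0.20476637816933357), 31)
mouth (array([587.7710341, 212.4382847]), np.float64(0.15799919336976267), 21)
nut-mouth in tool xy [-0.3537536   0.01922905] tcp-mouth [ 0.40685664 -0.87521485]
[-11.56054668  -3.34277851  28.54226418] [588.71815622 212.25252713 178.80573175]
```

View pics/w11_c.png

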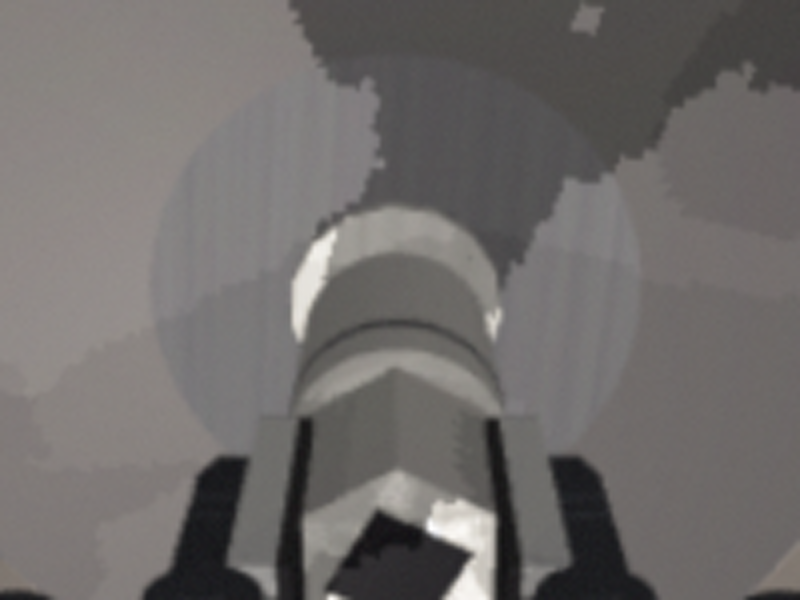

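carry_out([
  {"linear":[0,0,0.5],"angular":[0,0,0],"jaw":10},
  {"linear":[-0.7,0,1.5],"angular":[0,0,0],"jaw":10},
  {"linear":[-0.7,-0.7,2],"angular":[0,0,0],"jaw":10},
  {"linear":[0,-0.7,2],"angular":[0,0,0],"jaw":10},
  {"linear":[0.7,-0.7,2],"angular":[0,0,0],"jaw":10},
  {"linear":[0.7,-0.7,2],"angular":[0,0,5],"jaw":10},
  {"linear":[-0.7,-0.7,2],"angular":[0,0,5],"jaw":10},
  {"linear":[-0.7,0.5,2],"angular":[0,0,5],"jaw":10},
  {"linear":[0.5,0.5,2],"angular":[0,0,2],"jaw":10},
  {"linear":[0.5,0.5,2],"angular":[0,0,-5],"jaw":10},
  {"linear":[-0.7,0.3,2],"angular":[0,0,-5],"jaw":10},
  {"linear":[-0.7,-1,2],"angular":[0,0,-5],"jaw":10},
  {"linear":[0.5,-1,2],"angular":[0,0,-4],"jaw":10},
  {"linear":[-0.3,-0.5,2],"angular":[0,0,0],"jaw":10},
  {"linear":[-0.3,-0.5,2],"angular":[0,0,0],"jaw":10},
])

```text
t: 18.95
tcp_pos: [590.1, 212.8, 179.4]
ee_rot: [1.937, 2.467, 0.012]
wrist_force: [-1.6, 1.2, 15.8]
grip_width: 22.0
```

Run:
```python
from h import *
from bench import bot
s=bot.sense();print(s["wrist_force"],s["tcp_pos"],jawyaw(s),s["t"])
for p in ([667,-209.7,62],): print([v.round(1) for v in plan(s,p,14)])
```

```text
[-1.60034424  1.15808177 15.83918344] [590.07514755 212.80794231 179.35296441] 13.715685233316162 18.95
[array([-428.8,  -26.5,  116.7]), array([ 0.5, -0.1, -0.3])]
```

```bash
python3 look.py w12 "" 220,140,420,290; python3 align.py w12 131
```

```text
19.0 [590.07 212.83 179.37] 13.82 [ 0.1  1.  16.2] 22.027533049545582
washer (array([587.98198903, 212.12445669]), np.float64(0.18746269932621107), 31)
mouth (array([589.72038018, 213.12289327]), np.float64(0.09271699781181517), 21)
nut-mouth in tool xy [-0.55442058 -1.92644472] tcp-mouth [ 0.37203882 -0.27002018]
```

View pics/w12_c.png

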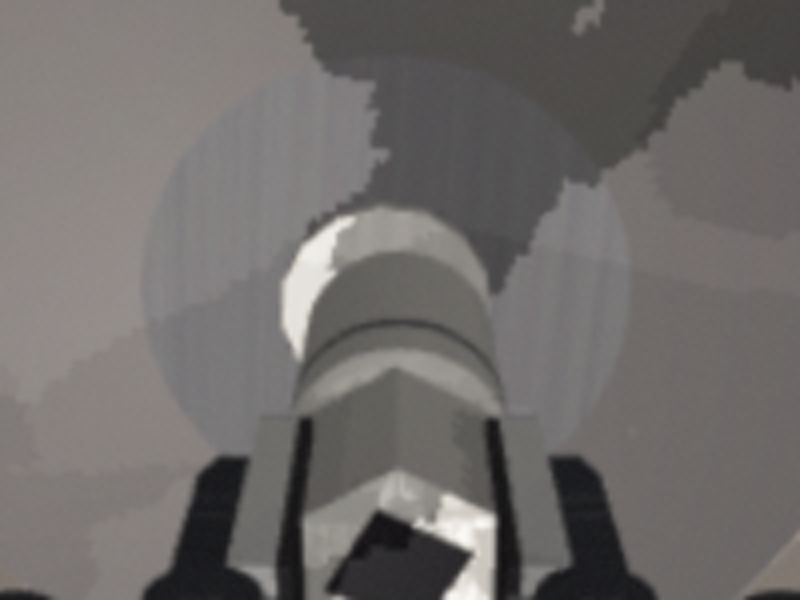

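carry_out([
  {"linear":[0,0,-3],"angular":[0,0,0],"jaw":10},
  {"linear":[-0.5,-1.9,-4],"angular":[-0.3,0,0],"jaw":10},
  {"linear":[-0.5,-1.9,-4],"angular":[-0.3,0,0],"jaw":10},
  {"linear":[-0.5,-1.9,-4],"angular":[-0.3,0,0],"jaw":10},
])

```text
t: 19.4
tcp_pos: [588.0, 211.7, 182.8]
ee_rot: [1.933, 2.466, 0.017]
wrist_force: [-0.1, 0.5, -2.7]
grip_width: 21.8
```

```bash
python3 look.py w13 "" 220,140,420,290; python3 align.py w13 134;python3 - <<'E'
from h import *
from bench import bot
s=bot.sense();print(s["wrist_force"],s["tcp_pos"], R.from_rotvec(s["ee_rot"]).as_matrix()[:,2])
E
```

```text
19.45 [588.05 211.74 182.84] 13.82 [ 0.7 -0.6 -2.8] 22.106922491328604
washer (array([587.90919228, 212.21947051]), np.float64(0.163257576561481), 31)
mouth (array([587.8636433 , 212.13418961]), np.float64(0.2791167247105258), 21)
nut-mouth in tool xy [0.0719349  0.06459157] tcp-mouth [ 0.42522125 -0.08331641]
[ 0.66222792 -0.62213459 -2.82421822] [588.04610488 211.74117163 182.8391061 ] [ 0.01278717  0.00393037 -0.99991052]
```

View pics/w13_c.png

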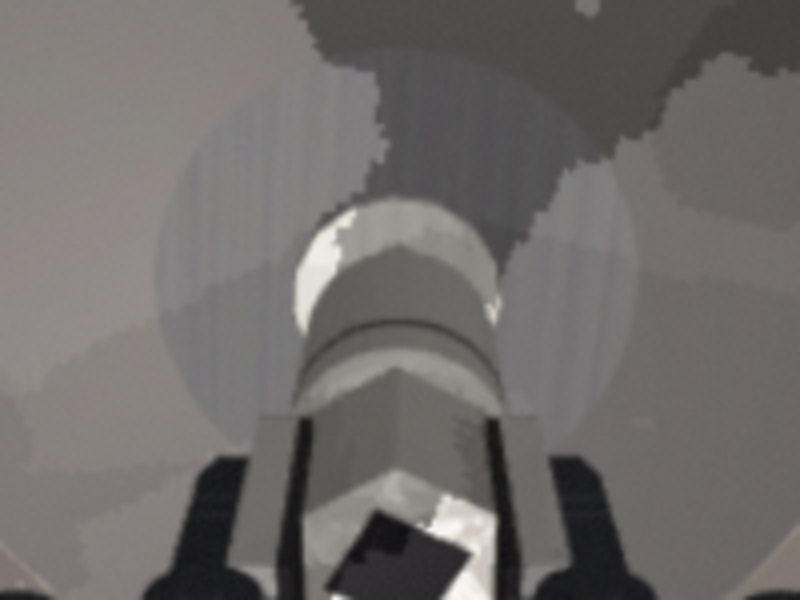

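Run:
```python
from h import *
from bench import bot
s=bot.sense()
for z in (182.8,178):print([v.round(2) for v in plan(s,[588.7,212.0,z],13.8)])
```

```text
[array([0.1 , 0.7 , 0.05]), array([ 0.77, -0.04,  0.02])]
[array([0.09, 0.63, 4.85]), array([ 0.77, -0.04,  0.02])]
```

carry_out([
  {"linear":[0.1,0.7,0],"angular":[0.8,0,0],"jaw":10},
  {"linear":[0.1,0.7,0],"angular":[0.8,0,0],"jaw":10},
  {"linear":[0.1,0.6,2.5],"angular":[0.8,0,0],"jaw":10},
  {"linear":[0.1,0.5,4],"angular":[0.8,0,0],"jaw":10},
  {"linear":[0.1,0.4,5],"angular":[0.8,0,0],"jaw":10},
  {"linear":[0.1,0.3,5.5],"angular":[0.8,0,0],"jaw":10},
  {"linear":[-0.5,0.3,5.5],"angular":[0.8,0,0],"jaw":10},
  {"linear":[-0.5,0.7,5.5],"angular":[0.8,0,0],"jaw":10},
  {"linear":[0.6,0.7,5.5],"angular":[0.8,0,0],"jaw":10},
  {"linear":[0.6,-0.1,5.5],"angular":[0.8,0,0],"jaw":10},
  {"linear":[-0.5,-0.1,5.5],"angular":[0.8,0,0],"jaw":10},
  {"linear":[-0.5,-0.6,5.5],"angular":[0.8,0,0],"jaw":10},
  {"linear":[0.6,-0.6,5.5],"angular":[0.8,0,0],"jaw":10},
  {"linear":[0.1,0.3,5.5],"angular":[0.8,0,0],"jaw":10},
  {"linear":[0.1,0.3,5.5],"angular":[0.8,0,0],"jaw":10},
])

```text
t: 20.95
tcp_pos: [589.0, 212.1, 179.2]
ee_rot: [-1.938, -2.472, -0.003]
wrist_force: [-2.0, -0.4, 10.5]
grip_width: 22.1
```

```bash
python3 look.py w14 "" 220,140,420,290; python3 align.py w14 131;python3 - <<'E'
from h import *
from bench import bot
s=bot.sense();print(s["wrist_force"],s["tcp_pos"], R.from_rotvec(s["ee_rot"]).as_matrix()[:,2])
E
```

```text
21.0 [588.98 212.1  179.15] 13.81 [-3.6 -1.  11.4] 22.213932939181724
washer (array([587.94562286, 212.11358131]), np.float64(0.13988574748103774), 31)
mouth (array([588.32587501, 212.35711528]), np.float64(0.09032728996691246), 21)
nut-mouth in tool xy [-0.14569539 -0.42740222] tcp-mouth [ 0.40715469 -0.57576493]
[-3.55887066 -1.00867167 11.44425755] [588.98220371 212.0992144  179.15137457] [ 9.70270768e-04  1.87193900e-03 -9.99997777e-01]
```

carry_out([
  {"linear":[-0.1,-0.5,0.5],"angular":[0,0,0],"jaw":10},
  {"linear":[-0.1,-0.9,1],"angular":[0,0,0],"jaw":10},
  {"linear":[-0.1,-0.7,1.2],"angular":[0,0,4],"jaw":10},
  {"linear":[-0.5,-0.7,1.2],"angular":[0,0,4],"jaw":10},
  {"linear":[0.3,-0.7,1.2],"angular":[0,0,3],"jaw":10},
  {"linear":[0.3,-0.7,1.2],"angular":[0,0,0],"jaw":10},
  {"linear":[0.3,-0.7,1.2],"angular":[0,0,-4],"jaw":10},
  {"linear":[-0.5,-0.7,1.2],"angular":[0,0,-4],"jaw":10},
  {"linear":[-0.5,-1.2,1.2],"angular":[0,0,-2],"jaw":10},
  {"linear":[-0.1,-1.2,1.2],"angular":[0,0,2],"jaw":10},
  {"linear":[-0.1,-0.7,1.2],"angular":[0,0,0],"jaw":10},
  {"linear":[-0.1,-0.7,1.2],"angular":[0,0,0],"jaw":10},
])

```text
t: 22.2
tcp_pos: [589.2, 212.1, 179.3]
ee_rot: [1.937, 2.473, 0.007]
wrist_force: [-1.4, -1.0, 9.7]
grip_width: 21.7
```

```bash
python3 look.py w15 "" 220,140,420,290; python3 align.py w15 131;python3 - <<'E'
from h import *
from bench import bot
s=bot.sense();print(s["wrist_force"],s["tcp_pos"], R.from_rotvec(s["ee_rot"]).as_matrix()[:,2])
for p in ([667.2,-209.8,62],): print([v.round(1) for v in plan(s,p,14)])
E
```

```text
22.25 [589.16 212.12 179.31] 13.83 [-0.9 -0.8  8.8] 22.060387252338014
washer (array([587.94524986, 212.07677259]), np.float64(0.15280735894131348), 31)
mouth (array([588.56084013, 212.43066905]), np.float64(0.13669500692789646), 21)
nut-mouth in tool xy [-0.19653463 -0.68231883] tcp-mouth [ 0.44672561 -0.50523083]
[-0.9487922  -0.79939468  8.78431597] [589.1581871  212.11762052 179.31247459] [ 0.00314942  0.00310927 -0.99999021]
[array([-428.6,  -25.5,  116.2]), array([ 0.2, -0.1, -0.2])]
```

carry_out([
  {"linear":[0,0,-20],"angular":[0,0,0],"jaw":10},
  {"linear":[-5,0,-35],"angular":[0.2,0,0],"jaw":10},
  {"linear":[-50,-3,-35],"angular":[0.2,0,0],"jaw":10},
  {"linear":[-97,-6,-35],"angular":[0.2,0,0],"jaw":10},
  {"linear":[-144,-9,-35],"angular":[0.2,0,0],"jaw":10},
  {"linear":[-191,-12,-35],"angular":[0.2,0,0],"jaw":10},
  {"linear":[-238,-14,-35],"angular":[0.2,0,0],"jaw":10},
  {"linear":[-285,-17,-30],"angular":[0.2,0,0],"jaw":10},
  {"linear":[-332,-20,-20],"angular":[0.2,0,0],"jaw":10},
  {"linear":[-379,-23,0],"angular":[0.2,0,0],"jaw":10},
  {"linear":[-420,-25,20],"angular":[0.2,0,0],"jaw":10},
  {"linear":[-428.6,-25.5,60],"angular":[0.2,0,0],"jaw":10},
  {"linear":[-428.6,-25.5,100],"angular":[0.2,0,0],"jaw":10},
  {"linear":[-428.6,-25.5,116],"angular":[0.2,0,0],"jaw":10},
  {"linear":[-428.6,-25.5,116],"angular":[0.2,0,0],"jaw":10},
  {"linear":[-428.6,-25.5,116],"angular":[0.2,0,0],"jaw":10},
])

```text
t: 23.85
tcp_pos: [668.1, -209.5, 63.7]
ee_rot: [-1.937, -2.473, -0.004]
wrist_force: [-0.4, -0.2, -1.7]
grip_width: 22.0
```

Run:
```python
from h import *
from bench import bot
s=bot.sense()
print(s["t"],s["wrist_force"],s["tcp_pos"],jawyaw(s),s["grip_width"])
for z in (54,): print([v.round(1) for v in plan(s,[667.2,-209.8,z],14)])
```

```text
23.85 [-0.43966646 -0.15158137 -1.70355511] [ 668.10267368 -209.47247222   63.70261769] 13.878032967664673 21.995144024484258
[array([-0.1, -1. ,  9.7]), array([ 0.1, -0.1, -0.1])]
```

Lower to floor contact (expected TCP z ≈ 52.5), release, rise.

carry_out([
  {"linear":[0,-1,5],"angular":[0,0,0],"jaw":10},
  {"linear":[0,-1,9],"angular":[0,0,0],"jaw":10},
  {"linear":[0,-1,11],"angular":[0,0,0],"jaw":10},
  {"linear":[0,-1,12],"angular":[0,0,0],"jaw":10},
  {"linear":[0,-1,12.5],"angular":[0,0,0],"jaw":10},
  {"linear":[0,-1,12.5],"angular":[0,0,0],"jaw":10},
])

```text
t: 24.45
tcp_pos: [667.6, -209.6, 52.7]
ee_rot: [1.936, 2.473, 0.005]
wrist_force: [-2.7, 2.0, 8.1]
grip_width: 22.2
```

Run:
```python
from h import *
from bench import bot
s=bot.sense()
print(s["t"],s["wrist_force"],s["tcp_pos"],jawyaw(s),s["grip_width"])
```

```text
24.45 [-2.73655434  2.00513623  8.08915578] [ 667.57510712 -209.61715671   52.71074678] 13.884224910433282 22.249993154884894
```

carry_out([
  {"linear":[0,0,-1],"angular":[0,0,0],"jaw":10},
  {"linear":[0,0,-1],"angular":[0,0,0],"jaw":30},
  {"linear":[0,0,-1],"angular":[0,0,0],"jaw":60},
  {"linear":[0,0,-1],"angular":[0,0,0],"jaw":60},
  {"linear":[0,0,-1],"angular":[0,0,0],"jaw":60},
  {"linear":[0,0,-30],"angular":[0,0,0],"jaw":60},
  {"linear":[0,0,-60],"angular":[0,0,0],"jaw":60},
  {"linear":[0,0,-62],"angular":[0,0,0],"jaw":60},
])

```text
t: 25.25
tcp_pos: [669.5, -210.9, 119.1]
ee_rot: [1.933, 2.469, 0.009]
wrist_force: [-1.2, -0.3, 0.4]
grip_width: 60.1
```

```bash
python3 look.py w16 ""
python3 - <<'E'
from h import *
from fit import fit
import pickle
c,s=pickle.load(open("w16.pkl","rb"))
print(fit(c,[667,-209],74),fit(c,[578.5,-204.8],74))
for z in (113,51): print([v.round(1) for v in plan(s,[485.5,-203.9,z],-10)])
E
```

```text
25.3 [ 668.75 -210.5   117.36] 13.88 [-0.   0.6 -0.6] 60.15524115459745
(array([ 668., -209.,   15.]), np.float64(-80.0)) (array([ 579.5, -204.8,   10. ]), np.float64(-80.0))
[array([  50.4, -176.3,    3.2]), array([ 0.4, -0.1, 23.9])]
[array([  50.4, -176.8,   65.2]), array([ 0.4, -0.1, 23.9])]
```

View pics/w16.png

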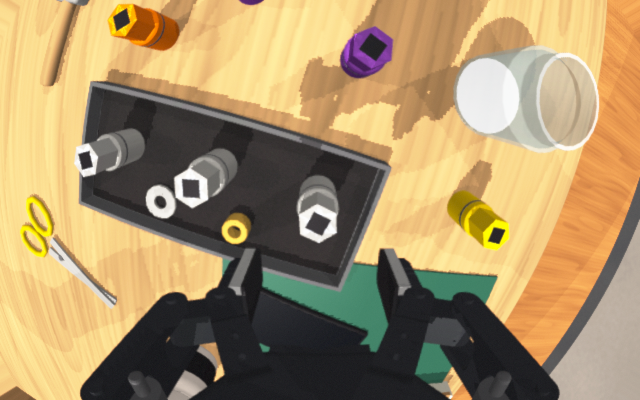

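carry_out([
  {"linear":[13,-45,0],"angular":[0.1,0,6],"jaw":60},
  {"linear":[26,-90,0],"angular":[0.2,0,12],"jaw":60},
  {"linear":[39,-135,0],"angular":[0.3,0,18],"jaw":60},
  {"linear":[50.4,-176.5,0],"angular":[0.4,0,23.9],"jaw":60},
  {"linear":[50.4,-176.5,2],"angular":[0.4,0,23.9],"jaw":60},
  {"linear":[50.4,-176.5,20],"angular":[0.4,0,23.9],"jaw":60},
  {"linear":[50.4,-176.5,30],"angular":[0.4,0,23.9],"jaw":60},
  {"linear":[50.4,-176.5,30],"angular":[0.4,0,23.9],"jaw":60},
], newtons=60)

```text
t: 26.1
tcp_pos: [484.5, -203.3, 84.5]
ee_rot: [-2.404, -2.017, 0.003]
wrist_force: [0.2, -0.0, 0.4]
grip_width: 60.0
```

```bash
python3 look.py w17 "" 240,150,400,290
python3 - <<'E'
from h import *
from fit import fit
import pickle
c,s=pickle.load(open("w17.pkl","rb"))
p,e=fit(c,[485.5,-203.9],74);print(p,e)
for z in (51.5,): print([v.round(1) for v in plan(s,[*p[:2],z],-10)])
E
```

```text
26.15 [ 484.98 -203.79   85.33] -10.02 [-0.8 -0.  -1. ] 59.81008990407514
[ 485.5 -203.9   50. ] -80.0
[array([-0. ,  0.6, 33.8]), array([-0.2, -0. , -0. ])]
```

View pics/w17_c.png

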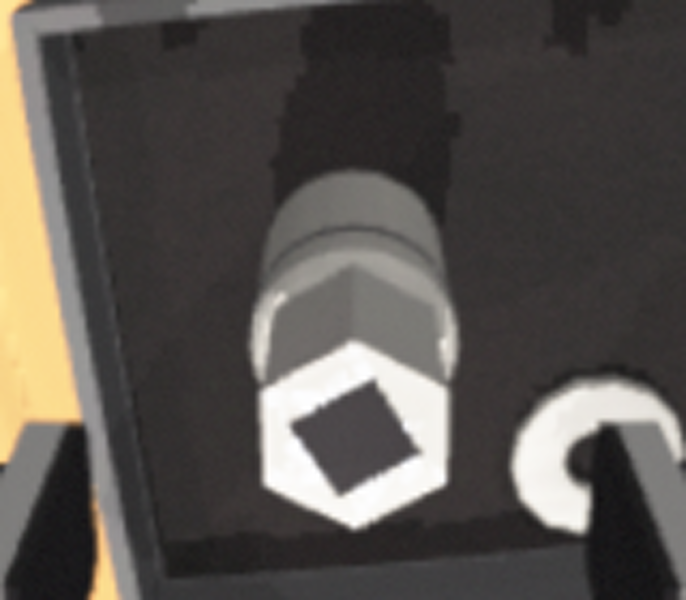

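carry_out([
  {"linear":[0,0.5,20],"angular":[0,0,0],"jaw":60},
  {"linear":[0,0.5,33],"angular":[0,0,0],"jaw":60},
  {"linear":[0,0.5,34],"angular":[0,0,0],"jaw":60},
  {"linear":[0,0.5,34],"angular":[0,0,0],"jaw":60},
  {"linear":[0,0.5,34],"angular":[0,0,0],"jaw":40},
  {"linear":[0,0.5,34],"angular":[0,0,0],"jaw":20},
  {"linear":[0,0.5,34],"angular":[0,0,0],"jaw":10},
  {"linear":[0,0.5,34],"angular":[0,0,0],"jaw":10},
  {"linear":[0,0.5,34],"angular":[0,0,0],"jaw":10},
  {"linear":[0,0.5,34],"angular":[0,0,0],"jaw":10},
], newtons=90)

```text
t: 27.15
tcp_pos: [486.0, -204.0, 52.2]
ee_rot: [-2.406, -2.018, 0.001]
wrist_force: [-2.0, 0.2, 6.2]
grip_width: 22.0
```

Run:
```python
from h import *
from bench import bot
s=bot.sense()
print(s["t"],s["wrist_force"],s["tcp_pos"],jawyaw(s),s["grip_width"])
for z in (60,195): print([v.round(1) for v in plan(s,[588.4,211.8,z],14)])
```

```text
27.15 [-2.00513068  0.1814471   6.16936048] [ 485.95458442 -204.01431794   52.22941611] -10.017032657472036 21.984273593239042
[array([427.3,  28.5,  -7.6]), array([ -0.1,  -0. , -24. ])]
[array([ 427.4,   28.3, -142.6]), array([ -0.1,  -0. , -24. ])]
```

carry_out([
  {"linear":[0,0,-45],"angular":[0,0,0],"jaw":10},
  {"linear":[0,0,-90],"angular":[0,0,0],"jaw":10},
  {"linear":[25,2,-130],"angular":[0,0,-2],"jaw":10},
  {"linear":[70,5,-148],"angular":[0,0,-5],"jaw":10},
  {"linear":[117,8,-148],"angular":[0,0,-8],"jaw":10},
  {"linear":[164,11,-148],"angular":[0,0,-11],"jaw":10},
  {"linear":[211,14,-148],"angular":[0,0,-14],"jaw":10},
  {"linear":[258,17,-148],"angular":[0,0,-17],"jaw":10},
  {"linear":[305,20,-148],"angular":[0,0,-20],"jaw":10},
  {"linear":[352,23,-146],"angular":[0,0,-24],"jaw":10},
  {"linear":[399,26,-144],"angular":[0,0,-24],"jaw":10},
  {"linear":[428,28,-142],"angular":[0,0,-24],"jaw":10},
  {"linear":[428,28,-142],"angular":[0,0,-24],"jaw":10},
  {"linear":[428,28,-142],"angular":[0,0,-24],"jaw":10},
  {"linear":[428,28,-142],"angular":[0,0,-24],"jaw":10},
])

```text
t: 28.65
tcp_pos: [588.2, 210.8, 194.5]
ee_rot: [-1.936, -2.473, 0.001]
wrist_force: [0.5, -0.6, -3.4]
grip_width: 21.9
```

```bash
python3 look.py w18 "" 220,140,420,290; python3 align.py w18 145.5;python3 - <<'E'
from h import *
from bench import bot
s=bot.sense()
for z in (190,180): print([v.round(1) for v in plan(s,[588.4,211.9,z],14)])
E
```

```text
28.7 [588.34 210.72 194.69] 13.86 [-0.  -0.2 -2.4] 21.70170529586075
washer (array([587.91507867, 212.19532179]), np.float64(0.21306630796745768), 31)
mouth (array([588.21699268, 210.43084682]), np.float64(0.5295830488045786), 21)
nut-mouth in tool xy [1.78542596 0.12952545] tcp-mouth [-0.24603158 -0.19055204]
[array([1.1, 0.3, 4.7]), array([-0.1, -0. , -0.1])]
[array([ 1.1,  0.4, 14.7]), array([-0.1, -0. , -0.1])]
```

View pics/w18_c.png

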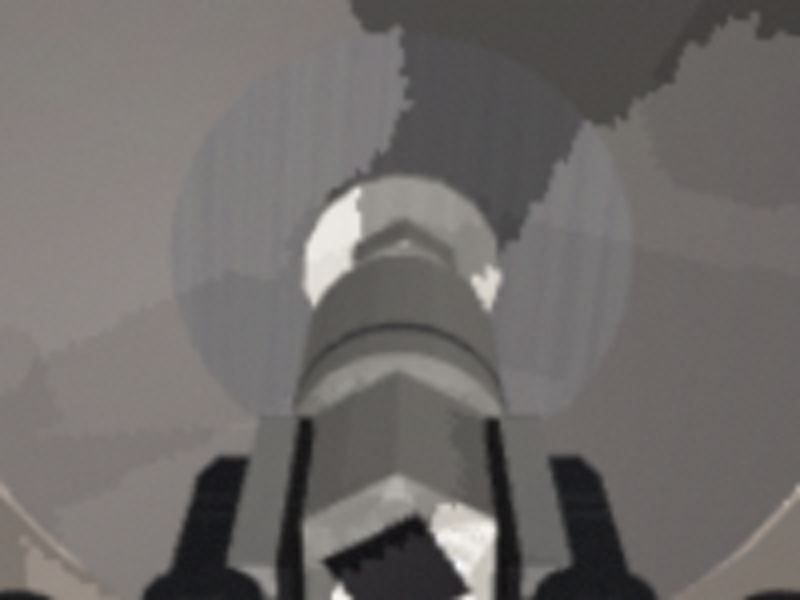

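carry_out([
  {"linear":[1.7,0.1,0],"angular":[0,0,0],"jaw":10},
  {"linear":[1.7,0.1,0],"angular":[0,0,0],"jaw":10},
  {"linear":[1.7,0.1,5],"angular":[0,0,0],"jaw":10},
  {"linear":[1.7,0.1,10],"angular":[0,0,0],"jaw":10},
  {"linear":[1.7,0.1,14],"angular":[0,0,0],"jaw":10},
  {"linear":[1.7,0,16],"angular":[0,0,0],"jaw":10},
  {"linear":[1.7,-0.1,17.5],"angular":[0,0,0],"jaw":10},
  {"linear":[1.7,-0.1,17.5],"angular":[0,0,0],"jaw":10},
])

```text
t: 29.5
tcp_pos: [587.7, 212.3, 176.9]
ee_rot: [-1.936, -2.472, 0.001]
wrist_force: [0.3, -0.4, -1.8]
grip_width: 22.2
```

```bash
python3 look.py w19 "" 220,140,420,290; python3 align.py w19 131;python3 - <<'E'
from h import *
from bench import bot
s=bot.sense();print(s["wrist_force"],s["tcp_pos"], R.from_rotvec(s["ee_rot"]).as_matrix()[:,2])
E
```

```text
29.55 [587.82 212.36 177.13] 13.86 [-0.2  0.2 -1.9] 21.968949518520873
washer (array([587.93025157, 212.16943225]), np.float64(0.16371958077104534), 31)
mouth (array([587.12679723, 212.74336418]), np.float64(0.17692535457484), 21)
nut-mouth in tool xy [-0.74963464  0.64263753] tcp-mouth [ 0.54238767 -0.57858296]
[-0.19284312  0.21838502 -1.85141953] [587.8184314  212.35531014 177.12824384] [-1.32554144e-03  3.94733369e-04 -9.99999044e-01]
```

View pics/w19_c.png

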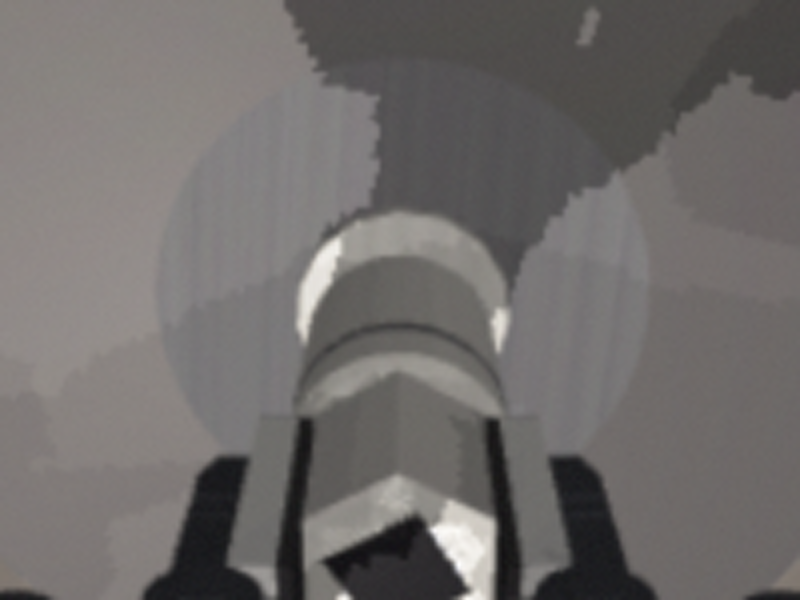

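carry_out([
  {"linear":[0,0.4,2],"angular":[0,0,0],"jaw":10},
  {"linear":[0,0.4,4],"angular":[0,0,0],"jaw":10},
  {"linear":[0,0.4,6],"angular":[0,0,0],"jaw":10},
  {"linear":[0,0.4,8],"angular":[0,0,0],"jaw":10},
  {"linear":[0,0.4,8],"angular":[0,0,0],"jaw":10},
])

```text
t: 30.05
tcp_pos: [588.0, 212.4, 168.7]
ee_rot: [-1.936, -2.472, 0.002]
wrist_force: [-0.7, -0.2, -1.1]
grip_width: 22.0
```

```bash
python3 look.py w20 "" 220,140,420,290; python3 align.py w20 123;python3 - <<'E'
from h import *
from bench import bot
s=bot.sense();print(s["wrist_force"],s["moment"],s["tcp_pos"], R.from_rotvec(s["ee_rot"]).as_matrix()[:,2])
E
```

```text
30.1 [588.07 212.45 168.92] 13.86 [ 0.8 -0.6 -2.1] 21.80465753358
washer (array([587.95237691, 212.05137188]), np.float64(0.19424579405177653), 31)
mouth (array([587.44838694, 212.9521947 ]), np.float64(0.1767383559253907), 21)
nut-mouth in tool xy [-0.9953413   0.27346367] tcp-mouth [ 0.63546887 -0.48855251]
[ 0.80839645 -0.57346537 -2.08533716] [ 0.0135643   0.03288907 -0.04122092] [588.07497201 212.4522981  168.91981384] [-1.61208951e-03  1.85646243e-04 -9.99998683e-01]
```

View pics/w20_c.png

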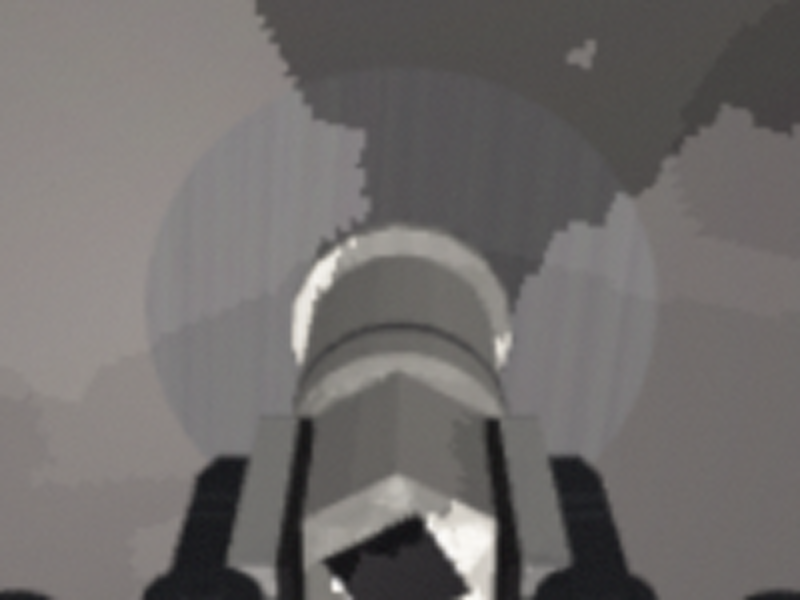

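Sliding freely over the nut (no contact force 10 mm below the nut top). Continue to the seat, z ≈ 165.

carry_out([
  {"linear":[0,0,2],"angular":[0,0,0],"jaw":10},
  {"linear":[0,0,3.5],"angular":[0,0,0],"jaw":10},
  {"linear":[0,0,5],"angular":[0,0,0],"jaw":10},
  {"linear":[0,0,6],"angular":[0,0,0],"jaw":10},
  {"linear":[0,0,6],"angular":[0,0,0],"jaw":10},
  {"linear":[0,0,6],"angular":[0,0,0],"jaw":10},
])

```text
t: 30.7
tcp_pos: [588.3, 212.5, 165.2]
ee_rot: [-1.936, -2.472, -0.001]
wrist_force: [-5.9, -2.9, 15.2]
grip_width: 21.6
```

```bash
python3 look.py w21 "" 220,140,420,290; python3 align.py w21 117;python3 - <<'E'
from h import *
from bench import bot
s=bot.sense();print(s["wrist_force"],s["moment"],s["tcp_pos"], R.from_rotvec(s["ee_rot"]).as_matrix()[:,2])
c=bot.camera("scene");cv2.imwrite("pics/s21.png",c["image"])
cv2.imwrite("pics/s21c.png",cv2.resize(c["image"][120:320,360:560],None,fx=3,fy=3,interpolation=cv2.INTER_CUBIC))
E
```

```text
30.75 [588.33 212.51 165.18] 13.85 [-5.9 -1.9 15.4] 21.944052418574437
washer (array([587.89644107, 212.10212695]), np.float64(0.18531665165062625), 31)
mouth (array([587.58949905, 212.25397519]), np.float64(0.2925702900837076), 21)
nut-mouth in tool xy [-0.22092704  0.26165307] tcp-mouth [-0.07375013 -0.77803021]
[-5.92870631 -1.88109937 15.44486019] [-5.83991357e-01  1.72386619e+00 -1.25790698e-03] [588.32723654 212.5118773  165.18463707] [-7.08580831e-04  1.55737373e-03 -9.99998536e-01]
```

View pics/w21_c.png

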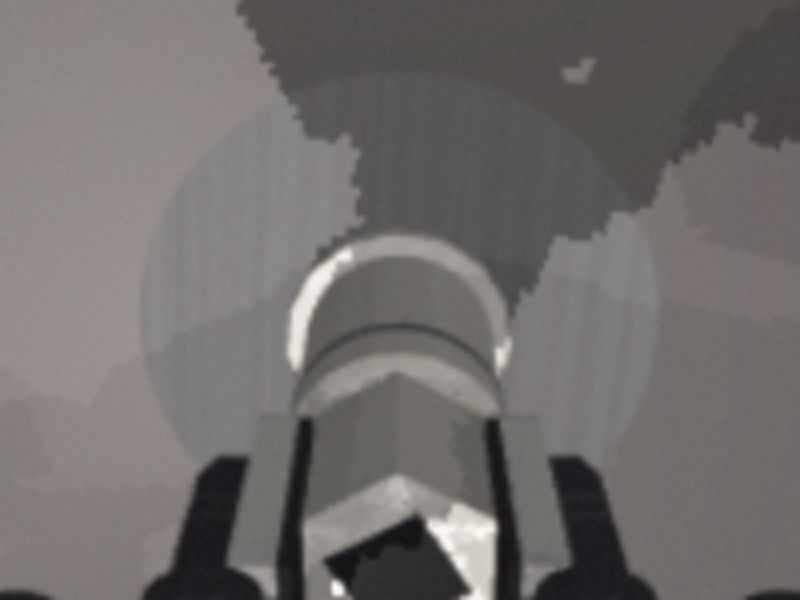

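View pics/s21.png

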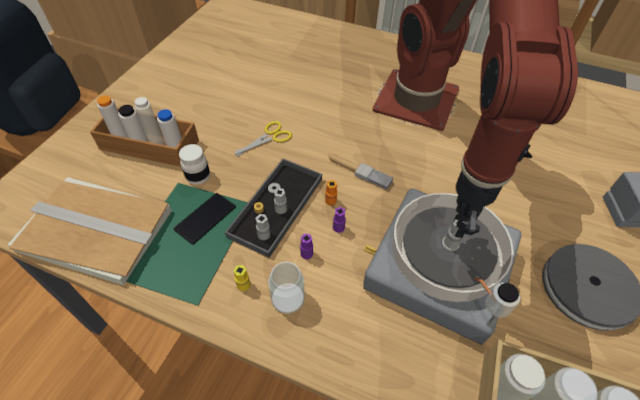

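```bash
python3 -c "
from bench import bot
print(bot.job_done()); print(bot.sense()['t'])"
```

```text
the job is handed in; nothing more can be done
None
the job is handed in; nothing more can be done
```

The socket at the robot end of the tray is the one that fits. It is fully home over the nut, upright and still gripped, and I have handed the job in at about 31 s of the 72 s allowed.

- **The two that do not fit:** I tried the middle socket first, then the one at the far end. Both stopped on top of the nut, with the mouth about 130–131 mm above the table. That held through small shifts and turns under about 6–30 N of push. Both are back upright in the tray within about 2 mm of where they stood, turned by up to about 14° from their first heading.
- **The fitting socket, last checks:**
  - It slid down past the nut with no contact force and stopped with 15 N of push.
  - The hand height was 165.2 mm, which puts the mouth at 117 mm, on the washer.
  - Tool tilt is about 0.1°.
  - The wrist picture shows an even ring of washer around the skirt.
  - The scene picture shows the other two sockets standing and nothing else visibly moved.

**Checks that did not fully agree:**
- The middle socket stopped about 1 mm lower on the nut than the far one did, which I put down to arm flex under load. It is still about 13 mm short of home.
- The camera fit puts the seated socket 0.2–0.3 mm off the washer centre, within its accuracy.
- I did not check directly whether the disc turned during the trials. The moment about the spindle was near zero at each contact reading.

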